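# Load the tilted clock-movement rail

### The job

Load the two clock movements that have orange hanging lugs into the tilted feed rail from its upper, open end, shaft up through the slot and plain edge first, so that each lug points uphill. Push them fully home: the first against the red stop, the second right up against the lug of the first. Leave the pin jar, the purple tub and the dropper bottle near them where they stand.

Things in the scene. Friction and masses are not known exactly. Their poses are not given: they have to be found in the camera images.
- rail: aluminium slotted rail tube on a fixed stand, sloping 18 degrees. Origin: middle of the floor at the mouth, 70 mm above the bench; x downhill along the floor, z square to the floor, y across. Inside 60 mm wide, 20.5 mm high; roof with a 24 mm slot for shafts; outside 68 mm wide, top 23.5 mm above the floor. Both home: body centres at x = 106 and 32 mm, the upper lug 14 mm out of the mouth
- rail_strip (a point): middle of the open loading strip uphill of the mouth (rail x = -44 mm, axes as the rail), on its surface. Strip 34 mm wide, 8 mm thick, rail x = -100 to 0 mm: narrower than a movement, so fingers pass beside it. 28 mm wide column below. Guide wings flare beside the mouth from rail x = 0 (60 mm apart) to -15 mm (73 mm apart), as high as the tube
- rail_stop (a point): foot of the red end stop's face in the tube, on the floor (rail x = 134 mm, axes as the rail). A movement does not slide by itself on this slope: friction holds it, so it is pushed with a few newtons. Pushing the second in also pushes the first down
- movement_a_mid (a point): black square clock movement, body 56 x 56 x 16 mm, starting flat on the bench, shaft up, heading varies widely, 50 to 110 g. Brass shaft in the middle, top 33 mm above the underside. Orange loop lug (24 mm wide, 5 mm thick, 5 to 10 mm above the underside) on the back edge. This point: body centre, half-way up (8 mm). x: to the plain front edge, 28 mm away; -x: to the lug's end, 46 mm away; z: up the shaft
- movement_b_mid (a point): black square clock movement, body 56 x 56 x 16 mm, starting flat on the bench, shaft up, heading varies widely, 50 to 110 g. Brass shaft in the middle, top 33 mm above the underside. Orange loop lug (24 mm wide, 5 mm thick, 5 to 10 mm above the underside) on the back edge. This point: body centre, half-way up (8 mm). x: to the plain front edge, 28 mm away; -x: to the lug's end, 46 mm away; z: up the shaft
- pin_jar: small glass jar of pins with a pale lid, 50 mm across, 62 mm high; a bystander, leave it where it stands; origin at the centre of its underside
- purple_tub: the nearer purple screw tub, 67 mm across, 50 mm high; a bystander, leave it where it stands; origin at the centre of its underside
- dropper: the nearer white dropper bottle with a green tip, 37 mm across, 120 mm high; a bystander, leave it where it stands; origin at the centre of its underside
Things that resemble listed ones, but are neither listed nor needed, are in the scene too. What is shaped like the part that bears movement_b_mid but pink is not meant.

How it is judged:
By the outcome, as a careful person would: the job done as asked, in the order asked, and still so for the second after the job is handed in, with the robot touching nothing.
It also fails if it takes over 72 s, if anything falls off the work surface, if the arm or the gripper's body presses on something with over 40 N, if the wrist force passes 120 N, or if a joint passes its speed limit or range.

### The arm

A 6-joint arm with a two-finger parallel gripper is mounted at the origin on a cart in front of the work surface, level with it; the furniture and walls round the work are solid. World frame = base frame: x ahead of the robot, y to its left, z up, the work surface at z = 0. Lengths are in m, angles in degrees, forces in N, time in s.
With the tool pointing down it reaches from about 0.3 to 0.75 m from the base axis. Payload 8.5 kg.
Tool frame: the origin (TCP) lies at the very end of the fingers, on their centre line; the grasp point (between the pads) lies 19 mm behind it (hold_point_z is the distance from the TCP to the grasp point, in m); z points along the fingers, y is the direction in which the jaws open and shut (so a half turn about z gives the same grasp; the last joint's range is limited). The gripper opens to 85 mm and grips with 20 to 120 N. Pads are 22 mm wide; open, the fingers measure 114 mm over their backs; the gripper's body (76 mm by 85 mm) begins 54 mm behind the grasp point. The pads swing forward as they close: fully open they stand 13 mm farther back than shut.
Start: joints at [-12.336, 21.807, 74.336, -0, 83.858, -12.336], TCP at [0.55, 0, 0.231] pointing down, gripper open.
Joint ranges: [-178.18, 178.18], [-50.72, 133.34], [12.68, 142.11], [-81.47, 261.47], [9.98, 163.14], [-165.26, 165.26]. Speed limits (degrees/s): [136.94, 136.94, 180, 180, 180, 180].

### API

Orientations are given as a 3x3 rotation matrix whose columns are the frame's x, y, z axes.
In Python, from rig import observe, get_image, close_job, hold_point_z gives the robot as it stands. The module is installed in compiled form; this text tells all that it offers.
- The arm moves only by the tool jog_arm, never from a script. Its arguments are lists of equal length, an entry for each row: "travel": the shift along the world's x, y, z in m, a list of three; "dr": the turn, a rotation vector about the world's x, y, z in rad, a list of three. In form: {"travel": [[x, y, z], ...], "dr": [[rx, ry, rz], ...]}. A call has 1 to 20 rows; each row shifts and turns the commanded pose from where the row before left it; what a row does not reach is not made up. A row lasts 1/12 s, in which the tool goes at most 41.7 mm and 7.16 degrees, less where a joint would pass 70% of its speed; a pose out of reach is approached as far as the arm can. A call with a gripper value outside its range is refused whole. "jaw" is the finger opening in m, from 0 to 0.0854, set as the call begins (left out, the last holds). The fingers move at their own pace and stop on an object; "newtons" is the grip in N (left out, the last holds). Time passes only in rows, so rows that do not move let the fingers close. It gives the time, the measured TCP pose, the force and the opening at its end, in the units of the state.
- observe(): the state, without advancing time (a new reading comes with each control period).
- get_image(name): name is "scene" or "side" or "wrist"; returns a dict with "color" (420x560x3 uint8, red, green, blue), "fovy" (degrees; the focal length in pixels is half the picture's height over the tangent of half this angle, whatever the lens; pixels are square), "cx", "cy" (the principal point, pixels), "R" (3x3) and "t" (3): a world point X has camera coordinates R X + t. Camera axes: x right, y down, z forward; pixel columns grow to the right and rows downward; lengths in m; the calibration is good to about 2 mm. The wrist camera is an equidistant fisheye: a pixel r from the principal point sees the ray r / f radians off the axis. A picture is of the moment at which its call begins. There is no depth.
- close_job(): hands the job in, once; it reports no verdict.
The state is a dict: "time_s": time; "q": joint angles; "qvel": joint speeds; "joint_efforts": joint torques, N m; "position": TCP position; "tool_rot": TCP orientation; "ft_force": force on the tool from outside, world axes, zero at the start; "wrist_torque": the same for the moment, N m; "grip_width": finger opening in m.
Only numpy, scipy, OpenCV 4.12 (cv2) and the standard library are available. Lean on these libraries where they do the work, as an engineer would, in place of code of your own. Each camera call takes 0.05 s, during which the arm holds its last target.

## Working session

There is one attempt and no reset: what is moved stays moved. The work goes in short steps, Python scripts to look and compute and a tool call to move; the robot and the scene stay as the last step left them, time stands still between calls to the robot, and variables do not carry over. Pictures are saved under pics/ and viewed, and the job is handed in when it is done.

Besides the shell and the picture viewer there is one more tool, called after "Emit:" as name(argument=value, ...), one argument or row to a line, values as JSON. jog_arm: Moves the arm, as the interface text tells. Its arguments: {"type":"object","properties":{"travel":{"type":"array"},"dr":{"type":"array"},"jaw":{"type":"number"},"newtons":{"type":"number"}},"required":["travel","dr"]}

```bash
mkdir -p pics; cat > h.py <<'E'
import numpy as np, cv2
from rig import observe,get_image,hold_point_z
def shot(n,f):
    d=get_image(n); cv2.imwrite('pics/'+f+'.png',d['color'][:,:,::-1]); np.save('pics/'+f+'.npy',d,allow_pickle=True); return d
def load(f): return np.load('pics/'+f+'.npy',allow_pickle=True).item()
def foc(d): return 210/np.tan(np.radians(d['fovy'])/2)
def ray(d,u,v,fish=False):
    f=foc(d); x=(u-d['cx']); y=(v-d['cy'])
    if fish:
        r=np.hypot(x,y)+1e-9; th=r/f; c=np.array([np.sin(th)*x/r,np.sin(th)*y/r,np.cos(th)])
    else: c=np.array([x/f,y/f,1.])
    R=np.array(d['R']); return -R.T@np.array(d['t']), R.T@c/np.linalg.norm(c)
def onz(d,u,v,z,fish=False):
    o,r=ray(d,u,v,fish); return o+r*(z-o[2])/r[2]
def proj(d,X,fish=False):
    c=np.array(d['R'])@np.array(X)+np.array(d['t']); f=foc(d)
    if fish:
        r=np.hypot(c[0],c[1])+1e-9; th=np.arctan2(r,c[2]); return np.array([d['cx']+f*th*c[0]/r,d['cy']+f*th*c[1]/r])
    return np.array([d['cx']+f*c[0]/c[2],d['cy']+f*c[1]/c[2]])
E
python3 - <<'E'
from h import *
for n in ['scene','side','wrist']:
    d=shot(n,n+'0'); print(n,d['fovy'],d['cx'],d['cy'],np.round(-np.array(d['R']).T@np.array(d['t']),3))
s=observe(); print(s, hold_point_z)
E
```

```text
scene 50.99328145598981 283.7438421054802 213.75303475323332 [-0.302  0.85   0.77 ]
side 51.501122696978896 282.5595888415201 204.2907621595448 [ 0.34  -0.893  0.895]
wrist 65.70646984690485 281.9890402687369 206.516378124135 [0.55  0.084 0.373]
{'time_s': 0.15, 'q': array([-1.23363746e+01,  2.18325227e+01,  7.43727311e+01,  4.69439828e-04,
        8.38589866e+01, -1.23339679e+01]), 'qvel': array([ 0.02361515,  0.00372446, -0.11410835, -0.02418716, -0.01951062,
       -0.03721563]), 'joint_efforts': array([ 1.94521621e-03, -4.48624384e+01, -2.31344014e+01, -1.86937300e-04,
        3.77541786e-03, -1.65174959e-05]), 'position': array([5.49770935e-01, 4.42131321e-05, 2.30861918e-01]), 'tool_rot': array([[ 4.30215794e-05,  9.99999401e-01, -1.09357650e-03],
       [ 9.99999968e-01, -4.27509387e-05,  2.47504405e-04],
       [ 2.47457505e-04, -1.09358712e-03, -9.99999371e-01]]), 'ft_force': array([-0.01122109,  0.78531129, -0.10493048]), 'wrist_torque': array([-0.01120013, -0.01275418, -0.05104763]), 'grip_width': 0.0854328457044903} 0.0187
```

View pics/scene0.png

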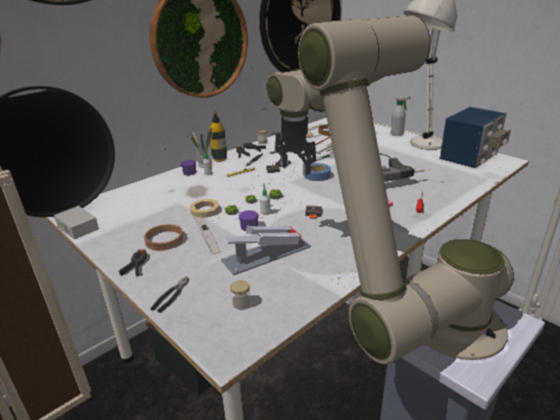

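View pics/side0.png

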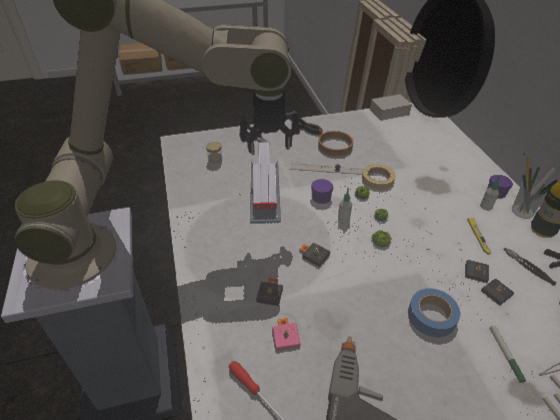

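View pics/wrist0.png

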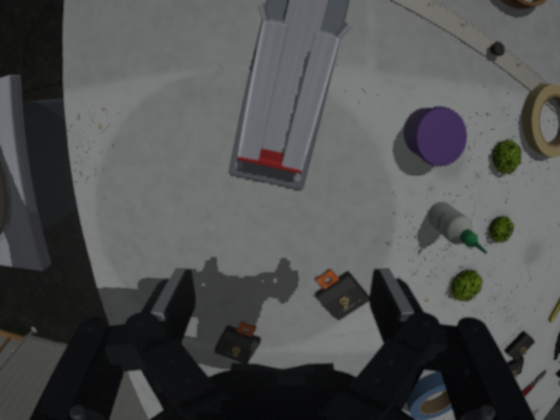

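Candidates in the side view are black movements at (316,254) and (270,293) with orange lugs, a pink one at (286,335), and black ones at (477,270) and (497,290). I'll enlarge these to confirm.

```bash
python3 - <<'E'
from h import *
im=cv2.imread('pics/side0.png')
a=cv2.resize(im[230:360,230:345],None,fx=4,fy=4,interpolation=cv2.INTER_CUBIC)
b=cv2.resize(im[250:310,450:530],None,fx=4,fy=4,interpolation=cv2.INTER_CUBIC)
o=np.zeros((520,790,3),np.uint8); o[:520,:460]=a; o[:240,465:785]=b
cv2.imwrite('pics/c1.png',o)
w=cv2.imread('pics/wrist0.png')
cv2.imwrite('pics/c2.png',cv2.resize(w[255:380,205:385],None,fx=4,fy=4,interpolation=cv2.INTER_CUBIC))
cv2.imwrite('pics/c3.png',cv2.resize(w[0:195,220:360],None,fx=3,fy=3,interpolation=cv2.INTER_CUBIC))
E
```

```text
(no output)
```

View pics/c1.png

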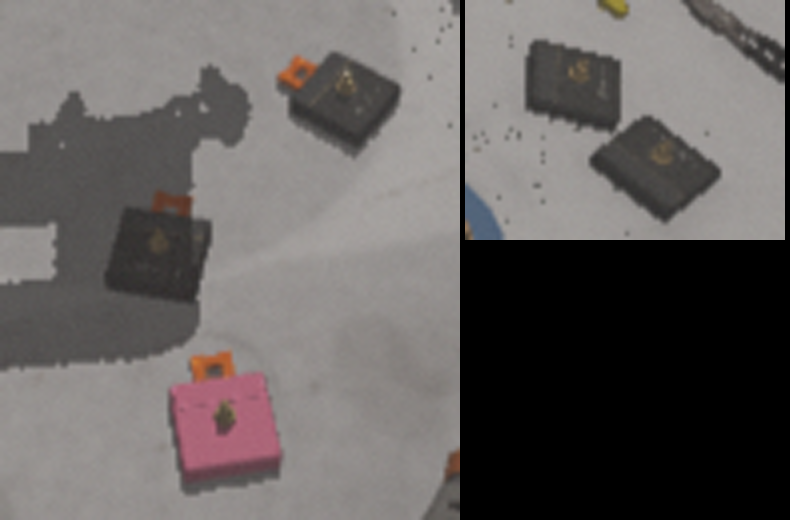

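View pics/c2.png

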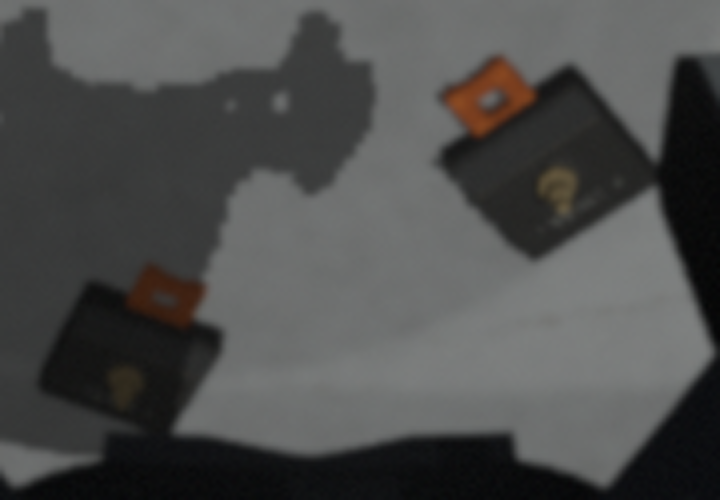

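View pics/c3.png

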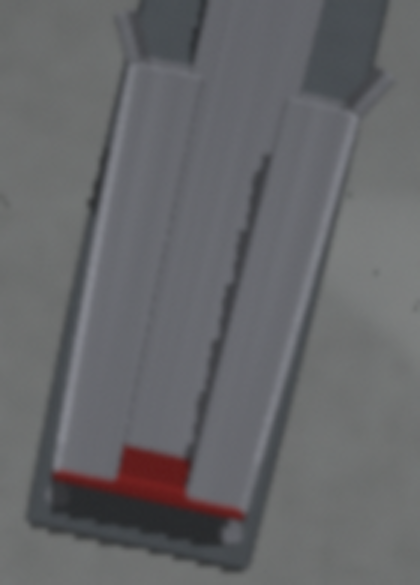

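```bash
python3 - <<'E'
from h import *
d=load('wrist0'); s=load('side0')
for nm,C in {'R':[(440,160),(572,68),(657,180),(535,258)],'L':[(88,285),(222,335),(165,430),(40,385)]}.items():
    P=np.array([onz(d,205+u/4,255+v/4,.016,True) for u,v in C]); print(nm,np.round(P[:,:2],4),P.mean(0)[:2],[np.linalg.norm(P[i]-P[(i+1)%4]) for i in range(4)])
    x=P[2]+P[3]-P[0]-P[1]; print(np.degrees(np.arctan2(x[1],x[0])))
# side view
for nm,C in {'R':[(288,100),(336,52),(400,92),(355,140)],'L':[(123,207),(211,218),(196,292),(107,280)]}.items():
    P=np.array([onz(s,230+u/4,230+v/4,.016) for u,v in C]); print('side',nm,np.round(P[:,:2],4),P.mean(0)[:2])
# rail
c,sn=np.cos(np.radians(18)),np.sin(np.radians(18))
a=onz(d,220+130/3,62/3,.07+.0235*c,True); b=onz(d,220+355/3,110/3,.07+.0235*c,True)
print('mouth',a,b,np.linalg.norm(a-b))
for xr in [.134,.137,.140]:
  z=.07+.0235*c-xr*sn
  e=onz(d,220+55/3,475/3,z,True); f=onz(d,220+245/3,515/3,z,True)
  g=(e+f)/2-(a+b)/2; print(xr,e,f,np.linalg.norm(e-f),np.linalg.norm(g),np.degrees(np.arctan2(g[1],g[0])))
g=b-a;print('ang from mouth',np.degrees(np.arctan2(g[1],g[0]))-90)
E
```

```text
R [[ 0.5935 -0.1629]
 [ 0.6347 -0.1281]
 [ 0.6692 -0.1743]
 [ 0.6293 -0.2065]] [ 0.63167862 -0.16795953] [np.float64(0.053916857496894906), np.float64(0.0576864751026993), np.float64(0.051203630109733576), np.float64(0.056389609598255244)]
-51.89756651305748
L [[ 0.4717 -0.2192]
 [ 0.5188 -0.2416]
 [ 0.4947 -0.2939]
 [ 0.4481 -0.2718]] [ 0.48333144 -0.25662805] [np.float64(0.05213471326425896), np.float64(0.05756586378418773), np.float64(0.05159066019982508), np.float64(0.05765581257683039)]
-114.4215995748088
side R [[ 0.5942 -0.1715]
 [ 0.6384 -0.1386]
 [ 0.6686 -0.1838]
 [ 0.6263 -0.2153]] [ 0.63188149 -0.17728013]
side L [[ 0.4685 -0.2296]
 [ 0.5196 -0.2518]
 [ 0.4966 -0.3024]
 [ 0.4469 -0.2804]] [ 0.48290539 -0.2660453 ]
mouth [0.53403141 0.15269025 0.09234983] [0.59746405 0.13953185 0.09234983] 0.06478305620842241
0.134 [0.50568996 0.02438721 0.05094155] [0.56973913 0.01040091 0.05094155] 0.0655584715992289 0.13808899021000032 -102.28654791146954
0.137 [0.50556245 0.02421497 0.0500145 ] [0.56979604 0.0101884  0.0500145 ] 0.0657472312423759 0.13855592392855623 -102.28374914105034
0.14 [0.50543494 0.02404273 0.04908745] [0.56985294 0.0099759  0.04908745] 0.06593599088552292 0.1390277463193602 -102.28095865209981
ang from mouth -101.71916805567345
```

```bash
python3 - <<'E'
from h import *
s=load('side0');d=load('wrist0')
im=cv2.imread('pics/side0.png')
cv2.imwrite('pics/c4.png',cv2.resize(im[125:235,215:325],None,fx=5,fy=5,interpolation=cv2.INTER_CUBIC))
cv2.imwrite('pics/c5.png',cv2.resize(im[235:315,245:340],None,fx=7,fy=7,interpolation=cv2.INTER_CUBIC))
for p in [(.534,.1527,.0923),(.5975,.1395,.0923),(.5057,.0244,.0509),(.5697,.0104,.0509)]: print((proj(s,p)-[215,125])*5)
E
```

```text
[189.5175346  194.02849811]
[296.09169823 190.93266436]
[191.28222503 389.60245962]
[304.87325887 386.6073104 ]
```

View pics/c4.png

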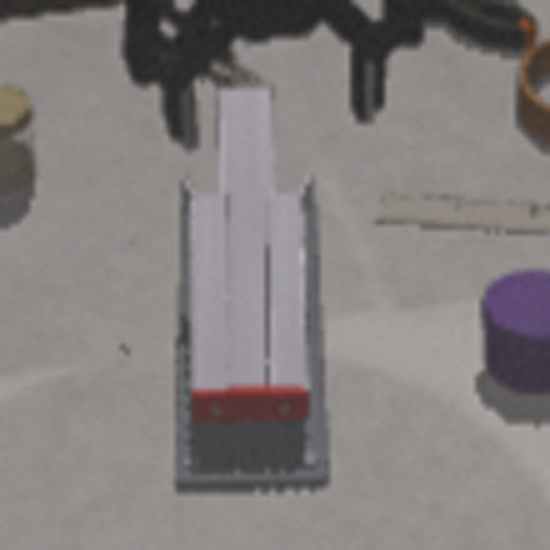

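View pics/c5.png

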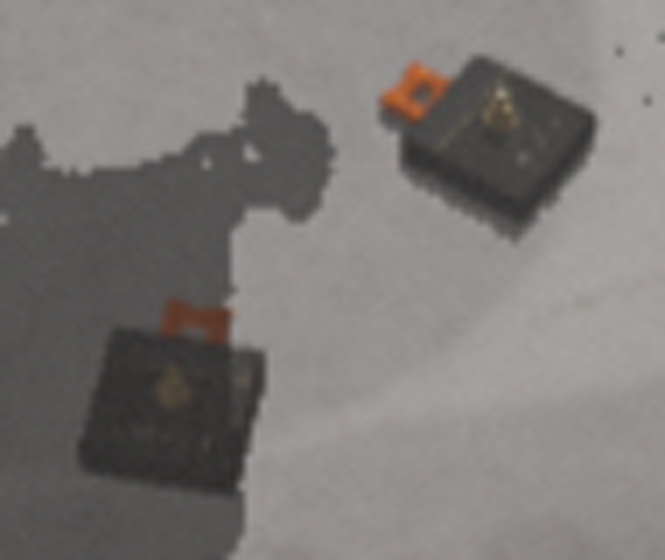

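The crops confirm it: the two black movements with orange lugs are at side (316,254) = R and (270,293) = L. The pink one and the two lugless black ones at the right are decoys. Next I'll move the wrist camera over the pair to measure more closely.

Emit:
jog_arm(
  travel=[
    [0,-0.03,0],
    [0,-0.03,0],
    [0,-0.03,0],
    [0,-0.03,0],
    [0,-0.03,0],
    [0,-0.03,0],
    [0,-0.03,0],
    [0,-0.03,0],
    [0.01,-0.03,0],
    [0,-0.02,0],
    [0,0,0],
    [0,0,0],
  ],
  dr=[
    [0,0,0],
    [0,0,0],
    [0,0,0],
    [0,0,0],
    [0,0,0],
    [0,0,0],
    [0,0,0],
    [0,0,0],
    [0,0,0],
    [0,0,0],
    [0,0,0],
    [0,0,0],
  ],
)

```text
time_s: 1.15
position: [0.5597, -0.2906, 0.2305]
tool_rot: [[0.001, 1.0, -0.001], [1.0, -0.001, 0.001], [0.001, -0.001, -1.0]]
ft_force: [-0.4, 0.4, 0.8]
grip_width: 0.0851
```

```bash
python3 - <<'E'
from h import *
d=shot('wrist','wrist1'); s=observe(); print(s['position'],-np.array(d['R']).T@np.array(d['t']),s['ft_force'])
im=cv2.imread('pics/wrist1.png'); cv2.imwrite('pics/c6.png',cv2.resize(im[100:320,160:450],None,fx=2.7,fy=2.7,interpolation=cv2.INTER_CUBIC))
E
```

```text
[ 0.55982016 -0.28955755  0.23091279] [ 0.56000335 -0.20650608  0.37273371] [ 0.22171203  0.65691295 -0.86480526]
```

View pics/c6.png

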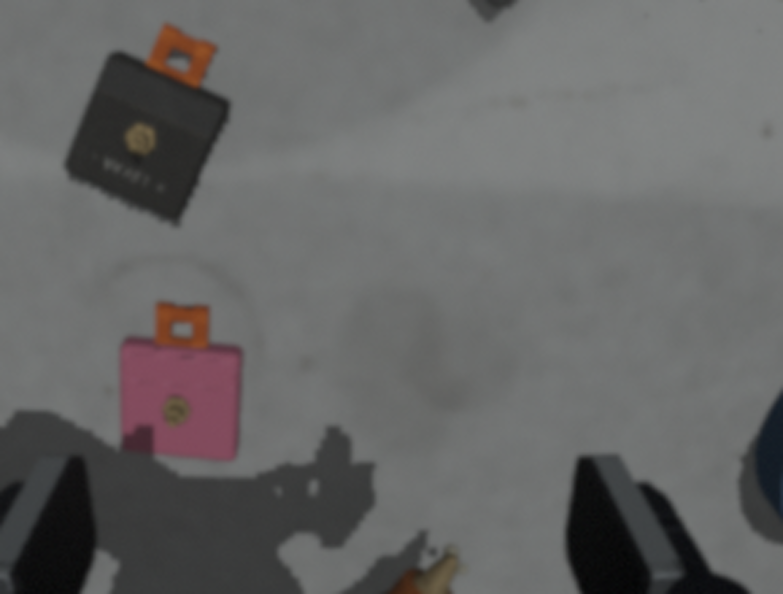

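```bash
cat >> h.py <<'E'
def blob(d,m,amin=60):
    n,l,st,c=cv2.connectedComponentsWithStats(m.astype(np.uint8)); return [(st[i],c[i],l==i) for i in range(1,n) if st[i,4]>=amin]
E
python3 - <<'E'
from h import *
d=load('wrist1'); print(np.round(d['R'],3))
C=[(115,53),(228,102),(178,222),(68,170)]
P=np.array([onz(d,160+u/2.7,100+v/2.7,.016,True) for u,v in C]); print(np.round(P,4),P.mean(0)); x=P[2]+P[3]-P[0]-P[1]; print(np.degrees(np.arctan2(x[1],x[0])),[np.linalg.norm(P[i]-P[(i+1)%4]) for i in range(4)])
print('shaft',onz(d,160+140/2.7,100+137/2.7,.033,True))
L=load('wrist0');print('shaft0 L',onz(L,205+125/4,255+375/4,.033,True),'R',onz(L,205+557/4,255+180/4,.033,True))
s=load('side0');print('side shaft L',onz(s,245+170/7,235+372/7,.033),'R',onz(s,245+500/7,235+90/7,.033))
print('front edge side L', [onz(s,245+u/7,235+v/7,z)[:2] for u,v,z in [(82,470,0),(240,490,0),(112,330,.016),(262,350,.016)]])
E
```

```text
[[ 1.    -0.001 -0.   ]
 [-0.001 -0.945  0.326]
 [-0.001 -0.326 -0.945]]
[[ 0.4719 -0.2276  0.016 ]
 [ 0.5184 -0.2494  0.016 ]
 [ 0.4956 -0.3     0.016 ]
 [ 0.4486 -0.2765  0.016 ]] [ 0.48361778 -0.2633693   0.016     ]
-114.89639122978045 [np.float64(0.051351650615837234), np.float64(0.0555786953848065), np.float64(0.052567358105549716), np.float64(0.05411407005261339)]
shaft [ 0.48479647 -0.26047797  0.033     ]
shaft0 L [ 0.48481007 -0.24736598  0.033     ] R [ 0.62983071 -0.16025699  0.033     ]
side shaft L [ 0.4816938  -0.26642635  0.033     ] R [ 0.63348296 -0.17134659  0.033     ]
front edge side L [array([ 0.44743266, -0.27533553]), array([ 0.49868995, -0.29739302]), array([ 0.46882645, -0.23094814]), array([ 0.51839702, -0.25309888])]
```

L agrees across the wrist1 and side views at about (0.483, -0.264), heading about -114°. I'll grip it 14 mm towards the lug, so the fingers stay clear of the wings later.

Emit:
jog_arm(
  travel=[
    [-0.012,0.0065,-0.03],
    [-0.012,0.0065,-0.03],
    [-0.012,0.0065,-0.03],
    [-0.012,0.0065,-0.03],
    [-0.012,0.0065,-0.03],
    [-0.011,0.006,-0.03],
    [0,0,0],
    [0,0,0],
  ],
  dr=[
    [0,0,-0.071],
    [0,0,-0.071],
    [0,0,-0.071],
    [0,0,-0.071],
    [0,0,-0.071],
    [0,0,-0.071],
    [0,0,0],
    [0,0,0],
  ],
  jaw=0.074,
)

```text
time_s: 1.87
position: [0.489, -0.2504, 0.0516]
tool_rot: [[0.41, 0.912, -0.001], [0.912, -0.41, 0.001], [0.001, -0.002, -1.0]]
ft_force: [1.0, -0.6, 0.8]
grip_width: 0.0744
```

```bash
python3 - <<'E'
from h import *
d=shot('wrist','wrist2'); s=observe(); print(s['position'],s['ft_force'],s['grip_width'],np.round(s['tool_rot'],3))
shot('side','side2');im=cv2.imread('pics/side2.png'); cv2.imwrite('pics/c7.png',cv2.resize(im[200:360,190:350],None,fx=3.5,fy=3.5,interpolation=cv2.INTER_CUBIC))
E
```

```text
[ 0.49016365 -0.25155752  0.05288631] [ 1.21582927 -0.04168937  0.30712101] 0.07411112661864164 [[ 0.41   0.912  0.002]
 [ 0.912 -0.41  -0.001]
 [-0.     0.002 -1.   ]]
```

View pics/wrist2.png

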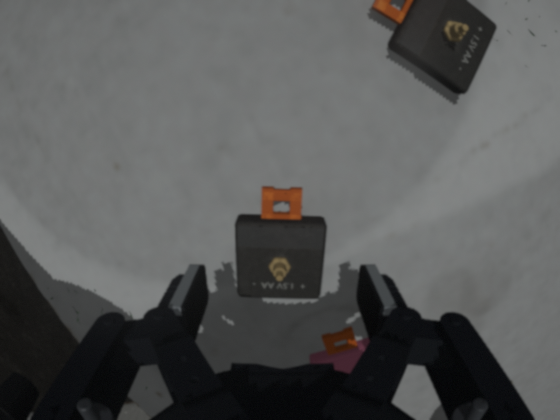

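View pics/c7.png

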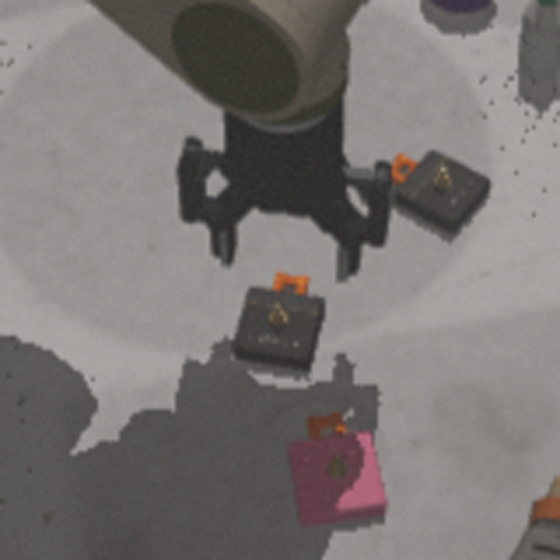

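Wrist2 shows L between the fingers, centred laterally at (281,258) and square to the jaws. I'll check its along-axis position and the R estimate from this view.

```bash
python3 - <<'E'
from h import *
d=load('wrist2'); s=observe()
C=[(236,222),(326,222),(321,297),(238,294)]
P=np.array([onz(d,u,v,.016,True) for u,v in C]); print(np.round(P,4),P.mean(0),[np.linalg.norm(P[i]-P[(i+1)%4]) for i in range(4)])
R=s['tool_rot'];print('in tool',(P-s['position'])@R)
print('lug end',onz(d,281,186,.010,True)); print('shaft',onz(d,279,275,.033,True))
E
```

```text
[[ 0.4697 -0.2274  0.016 ]
 [ 0.5183 -0.2492  0.016 ]
 [ 0.4961 -0.2981  0.016 ]
 [ 0.447  -0.2735  0.016 ]] [ 0.48279588 -0.26205267  0.016     ] [np.float64(0.05329794080254793), np.float64(0.053676046548248924), np.float64(0.05489204375964696), np.float64(0.05136968915368113)]
in tool [[ 0.01396154 -0.02934755  0.03728449]
 [ 0.01404312  0.02394993  0.03748971]
 [-0.03963262  0.02377771  0.03754078]
 [-0.03737933 -0.03106765  0.03732734]]
lug end [ 0.50236354 -0.21976084  0.01      ]
shaft [ 0.48237505 -0.26153358  0.033     ]
```

Emit:
jog_arm(
  travel=[
    [-0.0025,0.001,-0.015],
    [0,0,-0.015],
    [0,0,-0.012],
    [0,0,-0.006],
    [0,0,0],
  ],
  dr=[
    [0,0,0],
    [0,0,0],
    [0,0,0],
    [0,0,0],
    [0,0,0],
  ],
  jaw=0.068,
)

```text
time_s: 2.38
position: [0.4872, -0.2508, 0.0037]
tool_rot: [[0.412, 0.911, 0.001], [0.911, -0.412, -0.001], [-0.0, 0.001, -1.0]]
ft_force: [-0.3, -0.5, 0.7]
grip_width: 0.0677
```

Emit:
jog_arm(
  travel=[
    [0,0,0],
    [0,0,0],
    [0,0,0],
    [0,0,0],
    [0,0,0],
  ],
  dr=[
    [0,0,0],
    [0,0,0],
    [0,0,0],
    [0,0,0],
    [0,0,0],
  ],
  jaw=0.04,
  newtons=30,
)

```text
time_s: 2.8
position: [0.4874, -0.2511, 0.0048]
tool_rot: [[0.413, 0.911, 0.003], [0.911, -0.413, -0.002], [-0.001, 0.003, -1.0]]
ft_force: [2.0, 0.1, 7.7]
grip_width: 0.055
```

```bash
python3 - <<'E'
from h import *
d=shot('wrist','wrist3'); s=observe(); print(s['position'],s['ft_force'],s['grip_width'])
E
```

```text
[ 0.4873864  -0.25105582  0.00479418] [-0.11649002  1.13471268  6.42950423] 0.05482846544209248
```

View pics/wrist3.png

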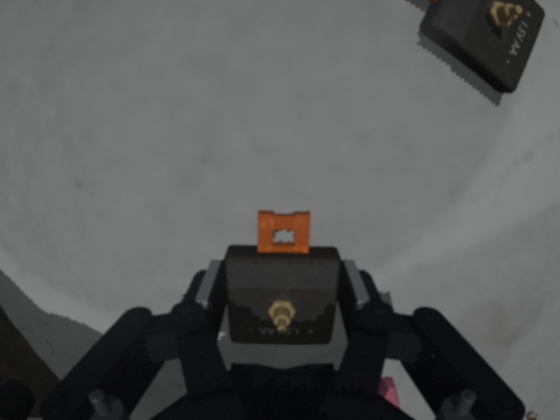

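L is gripped at an opening of 55 mm with light bench contact. I'll lift it, carry it over the rail and look at the rail there.

Emit:
jog_arm(
  travel=[
    [0,0,0.01],
    [0,0,0.03],
    [0,0,0.035],
    [0,0,0.035],
    [0.006,0.02,0.03],
    [0.007,0.03,0.025],
    [0.007,0.03,0.025],
    [0.007,0.03,0.025],
    [0.007,0.03,0.02],
    [0.007,0.03,0.02],
    [0.007,0.03,0.02],
    [0.007,0.03,0.02],
    [0.006,0.03,0],
    [0.006,0.03,0],
    [0.006,0.02,0],
    [0,0,0],
    [0,0,0],
  ],
  dr=[
    [0,0,0],
    [0,0,0],
    [0,0,0],
    [0,0,0.03],
    [0,0,0.03],
    [0,0,0.03],
    [0,0,0.03],
    [0,0,0.03],
    [0,0,0.03],
    [0,0,0.03],
    [0,0,0],
    [0,0,0],
    [0,0,0],
    [0,0,0],
    [0,0,0],
    [0,0,0],
    [0,0,0],
  ],
  newtons=40,
)

```text
time_s: 4.27
position: [0.5591, 0.0603, 0.2988]
tool_rot: [[0.212, 0.977, -0.0], [0.977, -0.212, -0.0], [-0.0, 0.0, -1.0]]
ft_force: [0.0, -0.5, -0.4]
grip_width: 0.0547
```

```bash
python3 - <<'E'
from h import *
d=shot('wrist','wrist4'); s=observe(); print(s['position'],s['ft_force'],s['grip_width'],s['qvel'],np.round(s['tool_rot'],3))
im=cv2.imread('pics/wrist4.png'); cv2.imwrite('pics/c8.png',cv2.resize(im[0:300,180:400],None,fx=2.6,fy=2,interpolation=cv2.INTER_CUBIC)); print(im.shape)
cv2.imwrite('pics/c8.png',cv2.resize(im[0:220,200:400],None,fx=2.7,fy=2.7,interpolation=cv2.INTER_CUBIC))
E
```

```text
[0.55911627 0.05941016 0.29872574] [-0.40049587 -1.04133336 -0.17147139] 0.054780050000264355 [-1.40908337 -0.15005835  0.25705386  0.04321142 -0.22802156  0.07442962] [[ 0.214  0.977 -0.   ]
 [ 0.977 -0.214 -0.   ]
 [-0.     0.    -1.   ]]
(420, 560, 3)
```

View pics/wrist4.png

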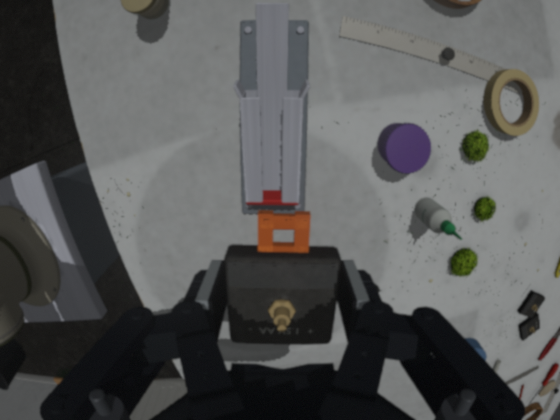

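View pics/c8.png

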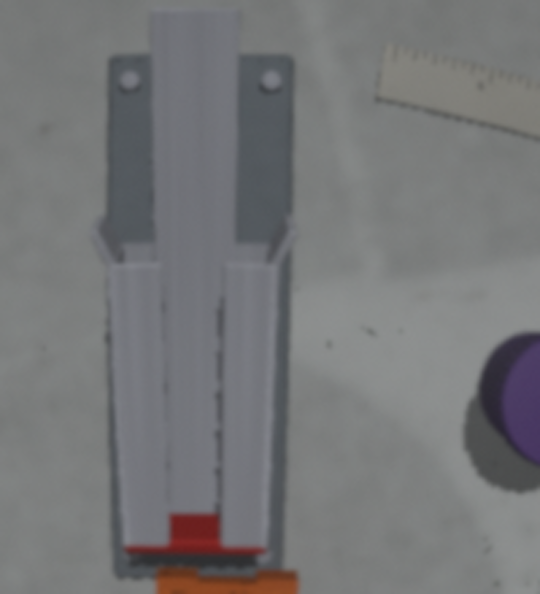

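```bash
python3 - <<'E'
from h import *
d=load('wrist4')
c,sn=np.cos(np.radians(18)),np.sin(np.radians(18))
p=lambda u,v,z:onz(d,200+u/2.7,v/2.7,z,True)
# rail offset each: (xr,zr)
def pair(l,r,xr,zr):
    z=.07-xr*sn+zr*c; a=p(*l,z);b=p(*r,z); m=(a+b)/2; return a,b,m,np.linalg.norm(a-b)
A=pair((149,12),(243,12),-.1,0); B=pair((108,264),(277,264),0,.0235); 
print(A[2],A[3],B[2],B[3])
E_=pair((124,550),(268,549),.137,.0235); print(E_[2],E_[3])
F=pair((165,264),(224,264),0,.0235); print('slot mouth',F[2],F[3])
G=pair((170,514),(220,514),.134,.0205); print('stop slot',G[2],G[3])
H=pair((162,264),(232,264),0,0); print('strip at mouth',H[2],H[3])
for P,Q,n in [(A,B,'AB'),(A,E_,'AE'),(B,E_,'BE')]:
    g=(Q[2]-P[2]); print(n,np.degrees(np.arctan2(g[1],g[0])),np.hypot(g[0],g[1]))
psi=np.radians(-102)
dd=np.array([np.cos(psi),np.sin(psi),0])
for n,P,xr,zr in [('A',A,-.1,0),('B',B,0,.0235),('E',E_,.137,.0235)]:
    print(n,'origin est',P[2][:2]-dd[:2]*(xr*c+zr*sn))
C=[(226,247),(340,247)]
print('tool pos/R done')
s=observe(); z=s['position'][2]-.0048+.016
P=np.array([onz(d,u,v,z,True) for u,v in C]+[onz(d,283,212,z-.006,True),onz(d,283,318,z+.017,True)]); print((P-s['position'])@s['tool_rot'])
E
```

```text
[0.589271   0.24338781 0.1009017 ] 0.03563371029625208 [0.56635357 0.14578108 0.09234983] 0.06610405401790166
[0.53775703 0.01686447 0.0500145 ] 0.06783376953512507
slot mouth [0.56713306 0.14528825 0.09234983] 0.023015422970073154
stop slot [0.54103067 0.03334495 0.04808838] 0.023315154263907272
strip at mouth [0.56750748 0.14525412 0.07      ] 0.029057025585711507
AB -103.21334073672429 0.100261069633769
AE -102.81181555483934 0.23230694013698455
BE -102.50695267590086 0.13205020173183993
A origin est [0.56949742 0.15036044]
B origin est [0.5678634  0.15288429]
E origin est [0.56635667 0.15141517]
tool pos/R done
[[ 0.02035433 -0.02535846 -0.01120711]
 [ 0.0204243   0.02624559 -0.01120641]
 [ 0.03510505  0.00040166 -0.00521164]
 [-0.00630736  0.00046098 -0.0281979 ]]
```

Rail frame from this view: origin at about (0.568, 0.1515, 0.07), downhill heading -102.7°. I'll move to the pre-insert pose above the strip and tilt 18°.

Emit:
jog_arm(
  travel=[
    [0.005,0.0315,-0.005],
    [0.005,0.0315,-0.005],
    [0.005,0.0315,-0.005],
    [0.005,0.0315,-0.005],
    [0.004,0.0315,-0.005],
    [0,0,-0.03],
    [0,0,-0.03],
    [0,0,-0.03],
    [0,0,-0.03],
    [0,0,-0.015],
    [0,0,0],
    [0,0,0],
  ],
  dr=[
    [0.0766,-0.0173,0],
    [0.0766,-0.0173,0],
    [0.0766,-0.0173,0],
    [0.0766,-0.0173,0],
    [0,0,-0.006],
    [0,0,0],
    [0,0,0],
    [0,0,0],
    [0,0,0],
    [0,0,0],
    [0,0,0],
    [0,0,0],
  ],
)

```text
time_s: 5.32
position: [0.5837, 0.216, 0.1386]
tool_rot: [[0.21, 0.975, 0.07], [0.928, -0.222, 0.301], [0.309, 0.001, -0.951]]
ft_force: [0.6, -0.0, 0.4]
grip_width: 0.0545
```

```bash
cat >> h.py <<'E'
O=np.array([.5682,.1515,.07]); _p=np.radians(-102.7);_c,_s=np.cos(np.radians(18)),np.sin(np.radians(18))
RX=np.array([np.cos(_p)*_c,np.sin(_p)*_c,-_s]);RZ=np.array([np.cos(_p)*_s,np.sin(_p)*_s,_c]);RY=np.cross(RZ,RX);RR=np.array([RX,RY,RZ])
def st():
    s=observe(); print('t',s['time_s'],'rail xyz mm',np.round(RR@(s['position']-O)*1e3,1),'F rail',np.round(RR@s['ft_force'],1),'w',round(s['grip_width'],4)); print('tool axes in rail',np.round(RR@s['tool_rot'],3).tolist()); return s
E
python3 - <<'E'
from h import *
shot('wrist','wrist5');shot('side','side5');shot('scene','scene5'); st()
a=cv2.imread('pics/side5.png')[80:260,200:360];b=cv2.imread('pics/scene5.png')[190:290,190:330]
cv2.imwrite('pics/c9.png',cv2.resize(a,None,fx=3.3,fy=3.3,interpolation=cv2.INTER_CUBIC))
cv2.imwrite('pics/c10.png',cv2.resize(b,None,fx=5,fy=5,interpolation=cv2.INTER_CUBIC))
E
```

```text
t 5.4667 rail xyz mm [-85.5   1.4  46. ] F rail [ 0.1 -0.2 -0.5] w 0.0547
tool axes in rail [[-1.0, -0.0, -0.001], [-0.0, 1.0, 0.005], [0.001, 0.005, -1.0]]
```

View pics/wrist5.png

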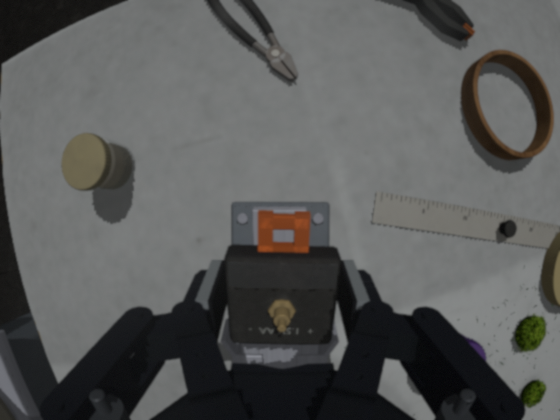

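View pics/c9.png

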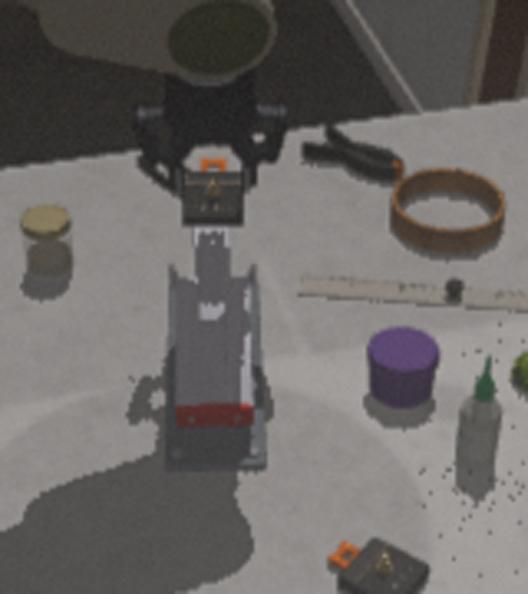

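View pics/c10.png

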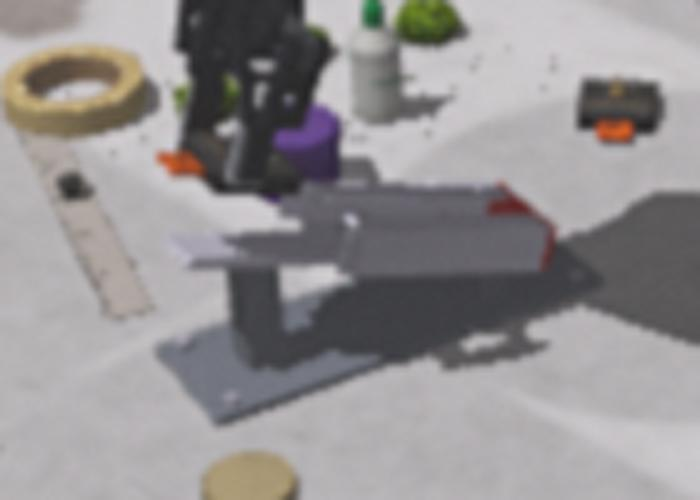

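Emit:
jog_arm(
  travel=[
    [0,0.0043,-0.0124],
    [0,0.004,-0.0124],
    [0.0005,0.0038,-0.0116],
    [0,0,0],
    [0,0,0],
  ],
  dr=[
    [0,0,0],
    [0,0,0],
    [0,0,0],
    [0,0,0],
    [0,0,0],
  ],
)

```text
time_s: 5.88
position: [0.5843, 0.2291, 0.1028]
tool_rot: [[0.209, 0.975, 0.071], [0.928, -0.22, 0.301], [0.309, 0.003, -0.951]]
ft_force: [0.2, 0.9, -0.8]
grip_width: 0.0546
```

```bash
python3 - <<'E'
from h import *
shot('scene','scene6');shot('side','side6'); st()
b=cv2.imread('pics/scene6.png')[190:290,190:330];a=cv2.imread('pics/side6.png')[110:230,220:320]
cv2.imwrite('pics/c10.png',cv2.resize(b,None,fx=5.5,fy=5.5,interpolation=cv2.INTER_CUBIC))
cv2.imwrite('pics/c11.png',cv2.resize(a,None,fx=5,fy=5,interpolation=cv2.INTER_CUBIC))
E
```

```text
t 5.9833 rail xyz mm [-85.6  -1.    7.2] F rail [ 0.2 -0.3 -0.5] w 0.0546
tool axes in rail [[-1.0, -0.001, -0.001], [-0.001, 1.0, 0.004], [0.001, 0.004, -1.0]]
```

View pics/c10.png

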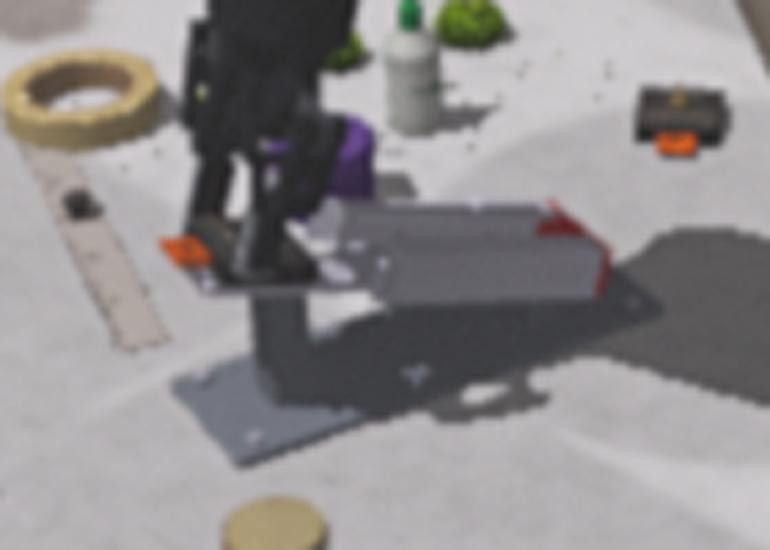

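View pics/c11.png

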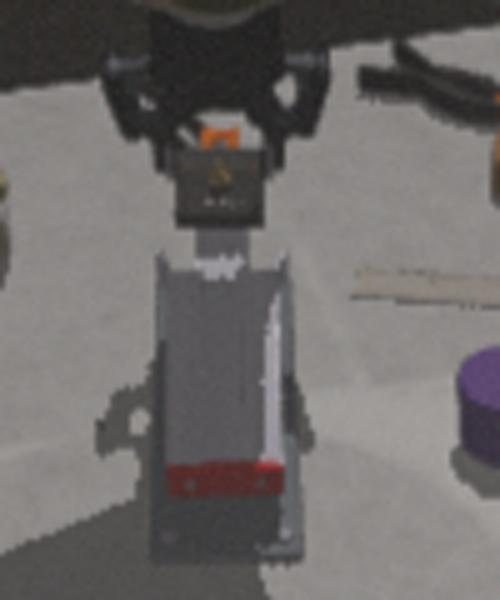

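Emit:
jog_arm(
  travel=[
    [-0.001,-0.0093,-0.0031],
    [-0.002,-0.0093,-0.0031],
    [-0.002,-0.0093,-0.0031],
    [-0.002,-0.0093,-0.0031],
    [-0.002,-0.0093,-0.0031],
    [0,0,0],
  ],
  dr=[
    [0,0,0],
    [0,0,0],
    [0,0,0],
    [0,0,0],
    [0,0,0],
    [0,0,0],
  ],
)

```text
time_s: 6.48
position: [0.5745, 0.1806, 0.0856]
tool_rot: [[0.211, 0.975, 0.069], [0.927, -0.222, 0.301], [0.308, 0.0, -0.951]]
ft_force: [0.2, 0.3, -1.1]
grip_width: 0.0548
```

```bash
python3 - <<'E'
from h import *
shot('scene','scene7');shot('side','side7'); st()
b=cv2.imread('pics/scene7.png')[190:290,190:330];a=cv2.imread('pics/side7.png')[110:230,220:320]
cv2.imwrite('pics/c10.png',cv2.resize(b,None,fx=5.5,fy=5.5,interpolation=cv2.INTER_CUBIC))
cv2.imwrite('pics/c11.png',cv2.resize(a,None,fx=5,fy=5,interpolation=cv2.INTER_CUBIC))
E
```

```text
t 6.5833 rail xyz mm [-34.8  -0.    5.9] F rail [ 0.5 -0.3 -1.4] w 0.0548
tool axes in rail [[-1.0, 0.001, -0.0], [0.001, 1.0, 0.002], [0.0, 0.002, -1.0]]
```

View pics/c10.png

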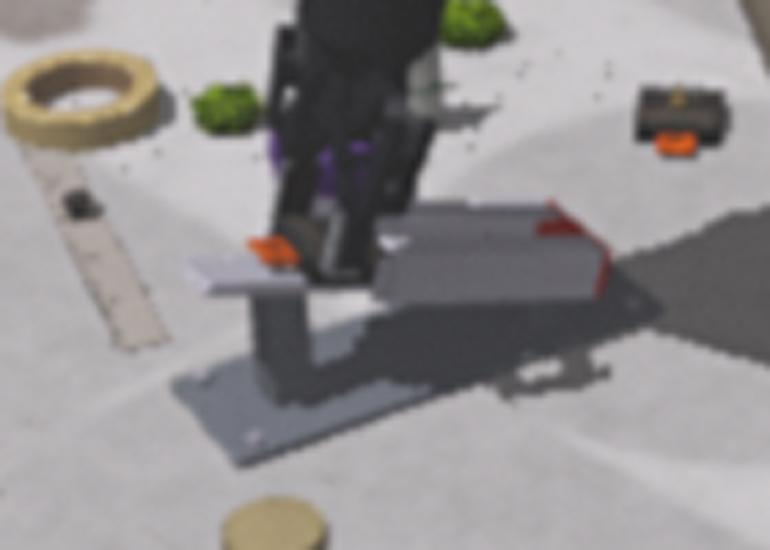

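View pics/c11.png

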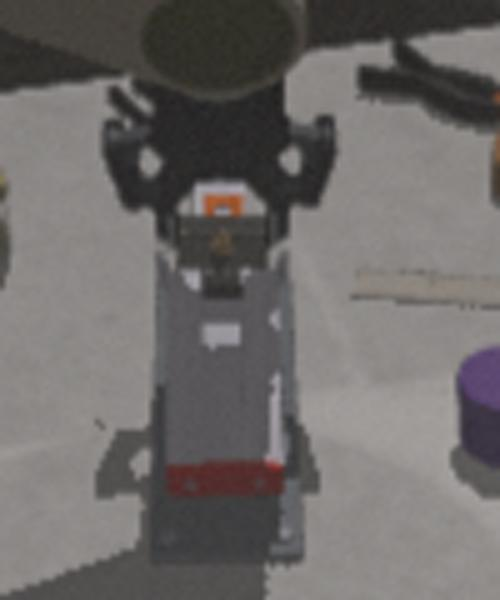

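Emit:
jog_arm(
  travel=[
    [-0.001,-0.0046,-0.0015],
    [0,0,0],
  ],
  dr=[
    [0,0,0],
    [0,0,0],
  ],
)

```text
time_s: 6.75
position: [0.5739, 0.1777, 0.0848]
tool_rot: [[0.209, 0.975, 0.07], [0.928, -0.22, 0.301], [0.309, 0.002, -0.951]]
ft_force: [0.1, -0.4, -0.8]
grip_width: 0.0545
```

Emit:
jog_arm(
  travel=[
    [0,0,0],
    [0,0,0],
    [0,0,0],
    [0,0,0],
    [-0.001,-0.0045,0.0143],
    [-0.001,-0.0045,0.0143],
    [-0.002,-0.009,0.0285],
    [0.0042,0.0186,0.0062],
    [0.0063,0.0278,0.0093],
    [0.0021,0.0093,0.0031],
    [0,0,0],
  ],
  dr=[
    [0,0,0],
    [0,0,0],
    [0,0,0],
    [0,0,0],
    [0,0,0],
    [0,0,0],
    [0,0,0],
    [0,0,0],
    [0,0,0],
    [0,0,0],
    [0,0,0],
  ],
  jaw=0.075,
)

```text
time_s: 7.67
position: [0.5827, 0.2175, 0.1613]
tool_rot: [[0.206, 0.976, 0.071], [0.928, -0.218, 0.301], [0.31, 0.004, -0.951]]
ft_force: [0.1, 0.5, 0.2]
grip_width: 0.075
```

Emit:
jog_arm(
  travel=[
    [0,0,0],
    [0,0,0],
    [0,0,0],
    [0,0,0],
    [0,0,0],
    [0,0,0],
    [0,0,0],
    [0,0,0],
  ],
  dr=[
    [0,0,0],
    [0,0,0],
    [0,0,0],
    [0,0,0],
    [0,0,0],
    [0,0,0],
    [0,0,0],
    [0,0,0],
  ],
  jaw=0.0,
)

```text
time_s: 8.33
position: [0.5826, 0.2156, 0.1606]
tool_rot: [[0.209, 0.975, 0.07], [0.928, -0.221, 0.301], [0.309, 0.002, -0.951]]
ft_force: [-0.4, 0.1, 0.2]
grip_width: 0.0001
```

```bash
python3 - <<'E'
from h import *
shot('scene','scene8');shot('wrist','wrist8'); st()
b=cv2.imread('pics/scene8.png')[180:290,190:330]
cv2.imwrite('pics/c10.png',cv2.resize(b,None,fx=5,fy=5,interpolation=cv2.INTER_CUBIC))
E
```

```text
t 8.4333 rail xyz mm [-90.5  -0.1  65.9] F rail [0.9 0.8 0.3] w -0.0002
tool axes in rail [[-1.0, 0.0, 0.0], [0.0, 1.0, 0.002], [-0.0, 0.002, -1.0]]
```

View pics/c10.png

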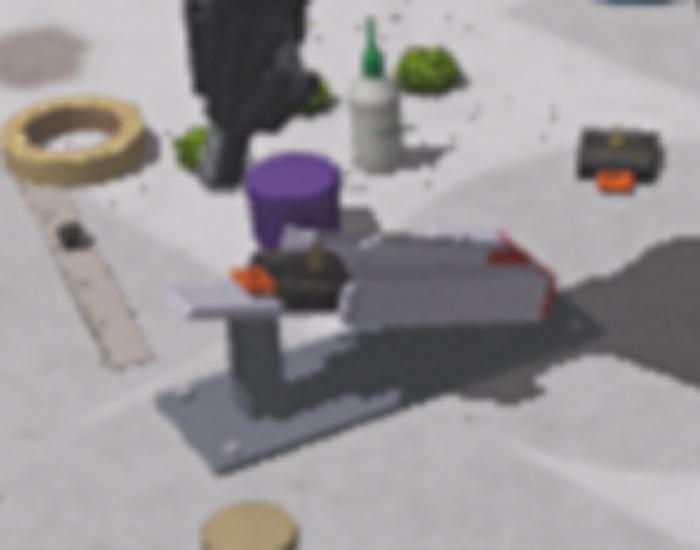

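View pics/wrist8.png

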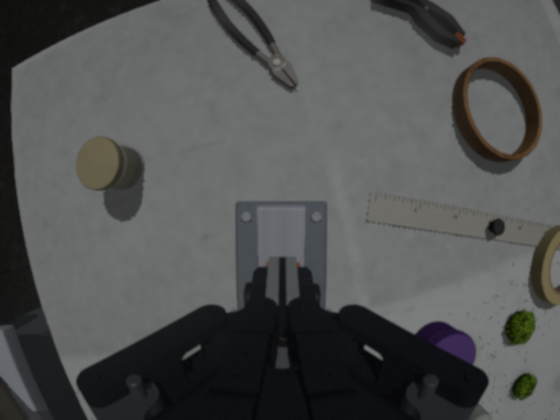

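```bash
python3 - <<'E'
from h import *
d=load('scene8'); s=observe()
for k in [-.02,-.01,0,.01,.02]: 
    q=proj(d,s['position']+s['tool_rot'][:,2]*k); print(k,(q-[190,180])*5)
for x in [-.1,-.065,0]: print(x,(proj(d,O+RX*x)-[190,180])*5)
E
```

```text
-0.02 [222.44460649 151.10521724]
-0.01 [218.79943675 167.41290787]
0 [215.1736314  183.63396646]
0.01 [211.56703654 199.7690815 ]
0.02 [207.97949992 215.81893422]
-0.1 [177.00268991 288.73085893]
-0.065 [231.13640478 287.50208282]
0 [327.29126679 285.31947264]
```

Emit:
jog_arm(
  travel=[
    [0.0014,0.006,-0.019],
    [0.0014,0.006,-0.019],
    [0.0014,0.006,-0.019],
    [0,0.0005,-0.0015],
    [0,0,0],
    [0,0,0],
  ],
  dr=[
    [0,0,0],
    [0,0,0],
    [0,0,0],
    [0,0,0],
    [0,0,0],
    [0,0,0],
  ],
)

```text
time_s: 8.93
position: [0.5872, 0.2341, 0.1031]
tool_rot: [[0.209, 0.975, 0.071], [0.928, -0.22, 0.301], [0.309, 0.003, -0.951]]
ft_force: [-0.1, -1.1, -0.7]
grip_width: 0.0002
```

```bash
python3 - <<'E'
from h import *
shot('scene','scene9'); st()
b=cv2.imread('pics/scene9.png')[180:290,190:330]
cv2.imwrite('pics/c10.png',cv2.resize(b,None,fx=5,fy=5,interpolation=cv2.INTER_CUBIC))
E
```

```text
t 8.9833 rail xyz mm [-90.9   0.6   5.6] F rail [-0.8 -0.2  0.2] w 0.0003
tool axes in rail [[-1.0, -0.0, -0.001], [-0.0, 1.0, 0.004], [0.001, 0.004, -1.0]]
```

View pics/c10.png

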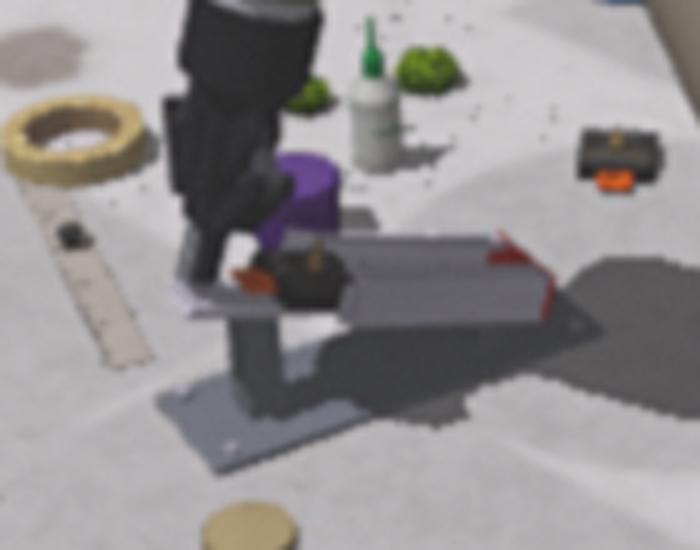

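Emit:
jog_arm(
  travel=[
    [0.0001,0.0006,-0.002],
    [-0.0012,-0.0056,-0.0019],
    [-0.0012,-0.0056,-0.0019],
    [-0.0012,-0.0056,-0.0019],
    [-0.0013,-0.0056,-0.0018],
    [-0.0013,-0.0056,-0.0018],
    [-0.0013,-0.0056,-0.0019],
    [-0.0012,-0.0056,-0.0019],
    [0,0,0],
  ],
  dr=[
    [0,0,0],
    [0,0,0],
    [0,0,0],
    [0,0,0],
    [0,0,0],
    [0,0,0],
    [0,0,0],
    [0,0,0],
    [0,0,0],
  ],
)

```text
time_s: 9.73
position: [0.5779, 0.1945, 0.0866]
tool_rot: [[0.21, 0.975, 0.069], [0.928, -0.221, 0.301], [0.309, 0.001, -0.951]]
ft_force: [-0.2, 0.0, 0.4]
grip_width: 0.0001
```

```bash
python3 - <<'E'
from h import *
shot('scene','scene10'); st()
b=cv2.imread('pics/scene10.png')[180:290,190:330]
cv2.imwrite('pics/c10.png',cv2.resize(b,None,fx=5,fy=5,interpolation=cv2.INTER_CUBIC))
E
```

```text
t 9.7833 rail xyz mm [-47.6   0.1   2.2] F rail [-0.5  0.4 -0.5] w -0.0006
tool axes in rail [[-1.0, 0.001, 0.0], [0.001, 1.0, 0.002], [-0.0, 0.002, -1.0]]
```

View pics/c10.png

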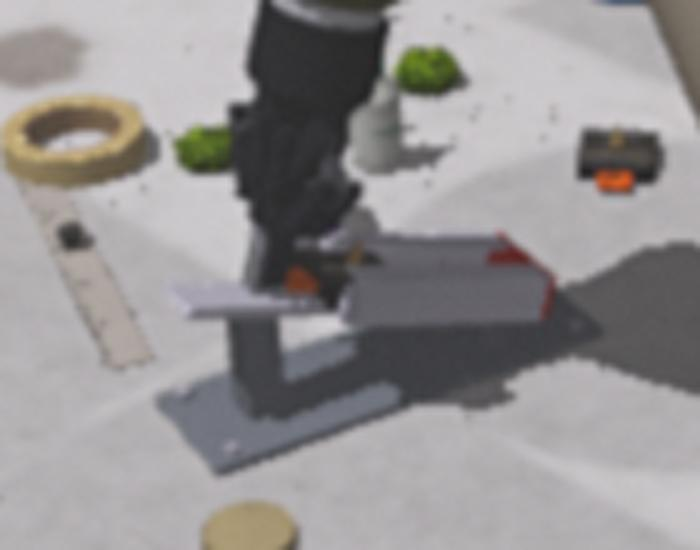

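Pushing smoothly: the shaft is at the mouth and entering the slot. I'll continue until the fingers reach the mouth, then retreat straight up.

Emit:
jog_arm(
  travel=[
    [-0.0012,-0.0056,-0.0019],
    [-0.0012,-0.0056,-0.0019],
    [-0.0012,-0.0056,-0.0019],
    [-0.0013,-0.0056,-0.0018],
    [-0.0013,-0.0056,-0.0018],
    [-0.0008,-0.0037,-0.0012],
    [0,0,0],
  ],
  dr=[
    [0,0,0],
    [0,0,0],
    [0,0,0],
    [0,0,0],
    [0,0,0],
    [0,0,0],
    [0,0,0],
  ],
)

```text
time_s: 10.37
position: [0.571, 0.163, 0.0762]
tool_rot: [[0.21, 0.975, 0.07], [0.928, -0.221, 0.301], [0.309, 0.001, -0.951]]
ft_force: [-0.2, -0.1, -0.3]
grip_width: 0.0002
```

```bash
python3 - <<'E'
from h import *
shot('scene','scene11'); st()
b=cv2.imread('pics/scene11.png')[180:290,190:330]
cv2.imwrite('pics/c10.png',cv2.resize(b,None,fx=5,fy=5,interpolation=cv2.INTER_CUBIC))
E
```

```text
t 10.4167 rail xyz mm [-13.7   0.2   2.3] F rail [-0.3 -0.   0.5] w -0.0001
tool axes in rail [[-1.0, 0.001, 0.0], [0.001, 1.0, 0.002], [-0.0, 0.002, -1.0]]
```

View pics/c10.png

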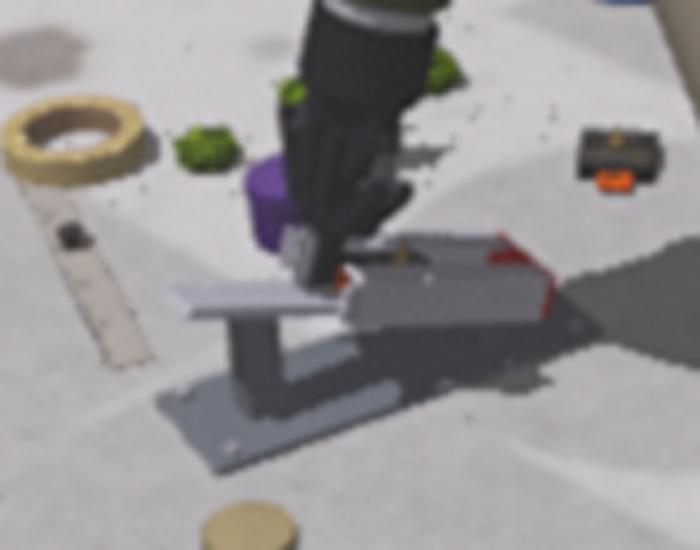

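```bash
python3 - <<'E'
from h import *
d=load('wrist4'); print('dropper base',onz(d,424,203,0.01,True),'tip',onz(d,449,228,.11,True))
print('tub top',onz(d,408,147,.05,True))
s=load('side0'); print('dropper side', onz(s,344,227,0),onz(s,347,193,.12))
s=load('side7'); 
im=cv2.imread('pics/side7.png');cv2.imwrite('pics/c12.png',cv2.resize(im[235:280,290:345],None,fx=12,fy=12,interpolation=cv2.INTER_CUBIC))
E
```

```text
dropper base [ 0.75410634 -0.04268794  0.01      ] tip [ 0.74552291 -0.03938171  0.11      ]
tub top [0.72204225 0.05462184 0.05      ]
dropper side [ 7.47193669e-01 -8.74101366e-02 -1.11022302e-16] [ 0.74728315 -0.07560194  0.12      ]
```

View pics/c12.png

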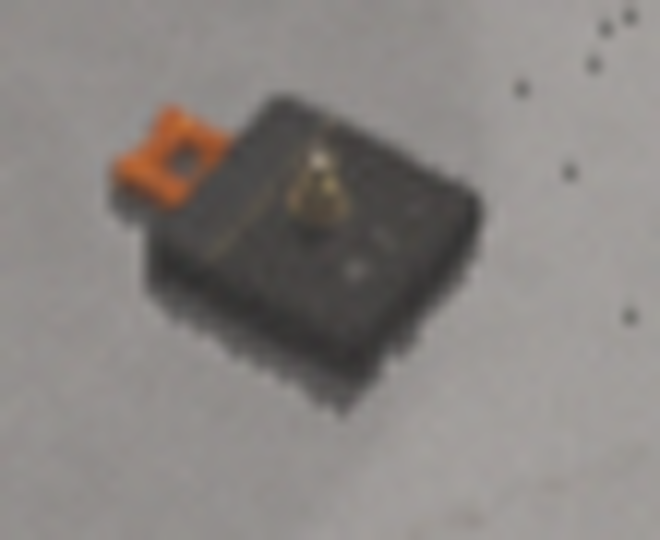

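Emit:
jog_arm(
  travel=[
    [0.0021,0.0093,0.0031],
    [0.0021,0.0093,0.0031],
    [-0.0014,-0.006,0.019],
    [-0.0014,-0.006,0.019],
    [-0.0021,-0.009,0.0285],
    [-0.0021,-0.009,0.0285],
    [0,-0.01,0.03],
    [0,-0.03,0],
    [0,-0.03,0],
    [0,-0.03,0],
    [0,-0.03,0],
    [0,0,0],
  ],
  dr=[
    [0,0,0],
    [0,0,0],
    [0,0,0],
    [0,0,0],
    [0,0,0],
    [0,0,0],
    [-0.0766,0.0173,0],
    [-0.0766,0.0173,0],
    [-0.0766,0.0173,0],
    [-0.0766,0.0173,0],
    [0,0,0],
    [0,0,0],
  ],
)

```text
time_s: 11.42
position: [0.5691, 0.0202, 0.2082]
tool_rot: [[0.222, 0.975, 0.003], [0.975, -0.222, -0.002], [-0.001, 0.003, -1.0]]
ft_force: [0.0, -0.1, 0.0]
grip_width: 0.0002
```

```bash
python3 - <<'E'
from h import *
shot('wrist','wrist12'); s=observe(); print(s['position'],np.round(s['tool_rot'],3),s['q'])
E
```

```text
[0.56887345 0.02193169 0.20810781] [[ 0.222  0.975  0.003]
 [ 0.975 -0.222 -0.001]
 [ 0.     0.003 -1.   ]] [-9.69966183e+00  2.46594647e+01  7.36492082e+01 -8.10034770e-03
  8.15309036e+01  3.10630056e+00]
```

View pics/wrist12.png

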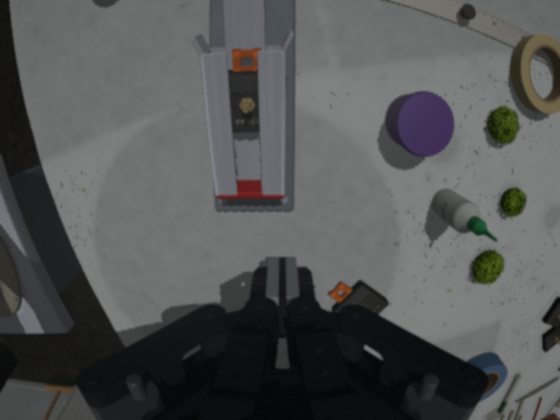

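The first movement is seen inside the tube at wrist (245,100), lug uphill. Next is R.

```bash
python3 - <<'E'
from h import *
s=load('side7'); P=np.array([onz(s,290+u/12,235+v/12,.016) for u,v in [(150,240),(283,97),(478,205),(355,355)]]); print(np.round(P,4),P.mean(0),[np.linalg.norm(P[i]-P[(i+1)%4]) for i in range(4)])
x=P[2]+P[3]-P[0]-P[1]; print(np.degrees(np.arctan2(x[1],x[0])))
print('lug end',(onz(s,290+110/12,235+165/12,.01)+onz(s,290+170/12,235+105/12,.01))/2)
E
```

```text
[[ 0.5955 -0.1718  0.016 ]
 [ 0.6373 -0.1386  0.016 ]
 [ 0.6692 -0.1806  0.016 ]
 [ 0.6289 -0.2145  0.016 ]] [ 0.63270515 -0.1763786   0.016     ] [np.float64(0.05340070984352815), np.float64(0.05277514193301119), np.float64(0.05270509382213973), np.float64(0.05417982992710013)]
-52.303286082768075
lug end [ 0.60424157 -0.136282    0.01      ]
```

Emit:
jog_arm(
  travel=[
    [0.007,-0.0235,-0.005],
    [0.007,-0.0235,-0.005],
    [0.007,-0.0235,-0.005],
    [0.007,-0.0235,-0.01],
    [0.007,-0.0235,-0.01],
    [0.007,-0.0235,-0.01],
    [0.007,-0.0235,-0.01],
    [0.007,-0.0235,-0.01],
    [0,0,-0.03],
    [0,0,-0.03],
    [0,0,0],
    [0,0,0],
  ],
  dr=[
    [0,0,0.11],
    [0,0,0.11],
    [0,0,0.11],
    [0,0,0.11],
    [0,0,0.11],
    [0,0,0.11],
    [0,0,0.11],
    [0,0,0.11],
    [0,0,0],
    [0,0,0],
    [0,0,0],
    [0,0,0],
  ],
  jaw=0.074,
)

```text
time_s: 12.47
position: [0.6245, -0.164, 0.0823]
tool_rot: [[-0.613, 0.79, -0.001], [0.79, 0.613, 0.002], [0.002, 0.001, -1.0]]
ft_force: [0.7, 0.3, 1.4]
grip_width: 0.0739
```

```bash
python3 - <<'E'
from h import *
shot('wrist','wrist13'); s=observe(); print(s['position'],np.round(s['tool_rot'],3),s['grip_width'])
E
```

```text
[ 0.6252958  -0.1645161   0.08407358] [[-0.613  0.79   0.003]
 [ 0.79   0.613  0.001]
 [-0.001  0.003 -1.   ]] 0.07393766762625888
```

View pics/wrist13.png

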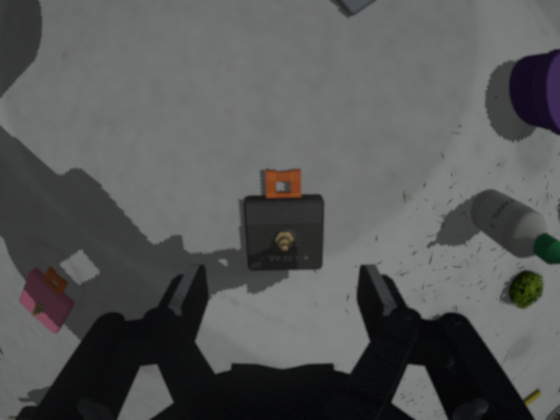

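```bash
python3 - <<'E'
from h import *
d=load('wrist13'); s=observe()
P=np.array([onz(d,u,v,.016,True) for u,v in [(245,200),(323,198),(322,268),(249,270)]]+[onz(d,283,170,.01,True),onz(d,287,246,.033,True)])
print(np.round(P[:4].mean(0),4),np.round((P-s['position'])@s['tool_rot']*1e3,1).tolist())
E
```

```text
[ 0.632  -0.1703  0.016 ] [[17.8, -25.4, 68.0], [19.2, 27.3, 68.1], [-34.9, 29.2, 68.2], [-36.5, -24.8, 68.0], [37.1, 0.3, 74.0], [-8.3, 2.9, 51.1]]
```

Emit:
jog_arm(
  travel=[
    [0,0.0025,-0.03],
    [0,0,-0.02],
    [0,0,-0.015],
    [0,0,-0.01],
    [0,0,-0.004],
    [0,0,0],
  ],
  dr=[
    [0,0,0],
    [0,0,0],
    [0,0,0],
    [0,0,0],
    [0,0,0],
    [0,0,0],
  ],
  jaw=0.068,
)

```text
time_s: 13.02
position: [0.625, -0.1628, 0.0045]
tool_rot: [[-0.612, 0.791, 0.003], [0.791, 0.612, 0.001], [-0.001, 0.002, -1.0]]
ft_force: [-0.3, 0.5, 0.6]
grip_width: 0.0678
```

Emit:
jog_arm(
  travel=[
    [0,0,0],
    [0,0,0],
    [0,0,0],
    [0,0,0],
    [0,0,0],
  ],
  dr=[
    [0,0,0],
    [0,0,0],
    [0,0,0],
    [0,0,0],
    [0,0,0],
  ],
  jaw=0.04,
  newtons=40,
)

```text
time_s: 13.43
position: [0.6254, -0.1633, 0.0056]
tool_rot: [[-0.612, 0.791, 0.005], [0.791, 0.612, -0.0], [-0.003, 0.004, -1.0]]
ft_force: [0.4, 1.8, 6.3]
grip_width: 0.0544
```

```bash
python3 - <<'E'
from h import *
shot('wrist','wrist14'); s=observe(); print(s['position'],np.round(s['tool_rot'],3),s['grip_width'],s['ft_force'])
E
```

```text
[ 0.62537931 -0.16328237  0.00563529] [[-0.612  0.791  0.005]
 [ 0.791  0.612 -0.   ]
 [-0.003  0.004 -1.   ]] 0.05441222863880459 [0.4991579  0.31073146 6.2198792 ]
```

View pics/wrist14.png

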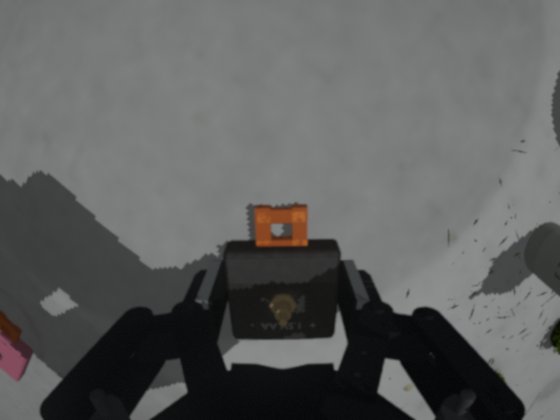

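Emit:
jog_arm(
  travel=[
    [0,0,0.015],
    [0,0,0.03],
    [0,0,0.035],
    [0,0,0.04],
    [0,0,0.04],
    [0,0,0.035],
    [-0.004,0.0317,0],
    [-0.004,0.0317,0],
    [-0.004,0.0317,0],
    [-0.004,0.0317,0],
    [-0.004,0.0317,0],
    [-0.004,0.0317,0],
    [-0.004,0.0317,0],
    [-0.004,0.0317,0],
    [-0.003,0.0317,0],
    [-0.003,0.0317,0],
    [-0.002,0.0317,0],
    [-0.002,0.0317,0],
  ],
  dr=[
    [0,0,0],
    [0,0,0],
    [0,0,0],
    [0,0,0],
    [0,0,-0.1],
    [0,0,-0.1],
    [0,0,-0.1],
    [0,0,-0.1],
    [0,0,-0.1],
    [0,0,-0.1],
    [0,0,-0.1],
    [0,0,-0.1],
    [0,0,-0.08],
    [0,0,0],
    [0.0766,-0.0173,0],
    [0.0766,-0.0173,0],
    [0.0766,-0.0173,0],
    [0.0766,-0.0173,0],
  ],
)

```text
time_s: 14.98
position: [0.5822, 0.219, 0.1998]
tool_rot: [[0.208, 0.975, 0.072], [0.927, -0.22, 0.304], [0.313, 0.003, -0.95]]
ft_force: [-0.1, -0.8, -1.3]
grip_width: 0.0546
```

Emit:
jog_arm(
  travel=[
    [0,0,-0.015],
    [0,0,-0.02],
    [0,0,-0.02],
    [0,0,0],
    [0,0,0],
  ],
  dr=[
    [0,0,0],
    [0,0,0],
    [0,0,0],
    [0,0,0],
    [0,0,0],
  ],
)

```text
time_s: 15.4
position: [0.5822, 0.2174, 0.1439]
tool_rot: [[0.209, 0.975, 0.069], [0.928, -0.221, 0.301], [0.309, 0.001, -0.951]]
ft_force: [-0.9, 0.0, -0.1]
grip_width: 0.0545
```

```bash
python3 - <<'E'
from h import *
shot('wrist','wrist15');shot('side','side15'); st()
a=cv2.imread('pics/side15.png')[80:260,200:360]
cv2.imwrite('pics/c9.png',cv2.resize(a,None,fx=3.3,fy=3.3,interpolation=cv2.INTER_CUBIC))
E
```

```text
t 15.5 rail xyz mm [-87.5   0.   50.8] F rail [ 1.1  0.4 -1. ] w 0.0545
tool axes in rail [[-1.0, -0.001, -0.001], [-0.001, 1.0, 0.004], [0.001, 0.004, -1.0]]
```

View pics/c9.png

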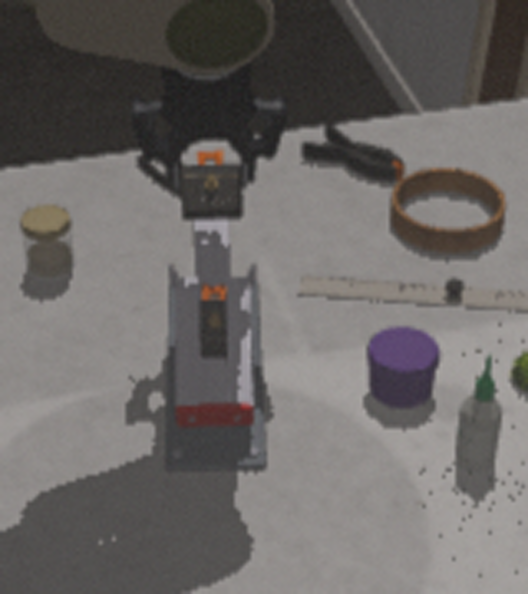

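View pics/wrist15.png

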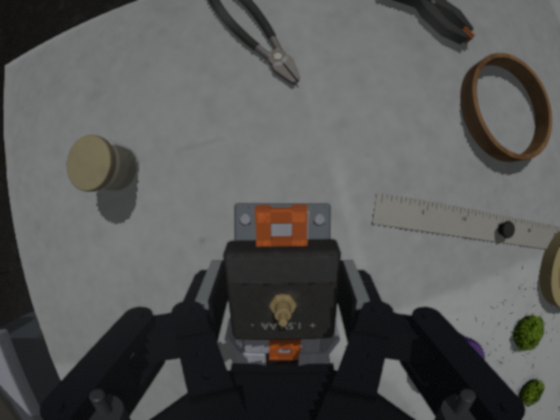

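Emit:
jog_arm(
  travel=[
    [0.001,0.0045,-0.014],
    [0.001,0.0045,-0.014],
    [0.001,0.0043,-0.0138],
    [0,0,0],
    [-0.0019,-0.0093,-0.0031],
    [-0.0019,-0.0093,-0.0031],
    [-0.0019,-0.0093,-0.0031],
    [-0.002,-0.0093,-0.0031],
    [0,0,0],
  ],
  dr=[
    [0,0,0],
    [0,0,0],
    [0,0,0],
    [0,0,0],
    [0,0,0],
    [0,0,0],
    [0,0,0],
    [0,0,0],
    [0,0,0],
  ],
)

```text
time_s: 16.25
position: [0.5773, 0.1913, 0.0892]
tool_rot: [[0.211, 0.975, 0.07], [0.927, -0.223, 0.3], [0.308, 0.001, -0.951]]
ft_force: [0.3, 0.1, -0.9]
grip_width: 0.0545
```

```bash
python3 - <<'E'
from h import *
shot('scene','scene16');shot('side','side16'); st()
b=cv2.imread('pics/scene16.png')[190:290,190:330];a=cv2.imread('pics/side16.png')[110:230,220:320]
cv2.imwrite('pics/c10.png',cv2.resize(b,None,fx=5.5,fy=5.5,interpolation=cv2.INTER_CUBIC))
cv2.imwrite('pics/c11.png',cv2.resize(a,None,fx=5,fy=5,interpolation=cv2.INTER_CUBIC))
E
```

```text
t 16.35 rail xyz mm [-46.4   0.3   5.7] F rail [-0.1  0.3 -0.7] w 0.0545
tool axes in rail [[-1.0, 0.001, -0.0], [0.001, 1.0, 0.002], [0.0, 0.002, -1.0]]
```

View pics/c10.png

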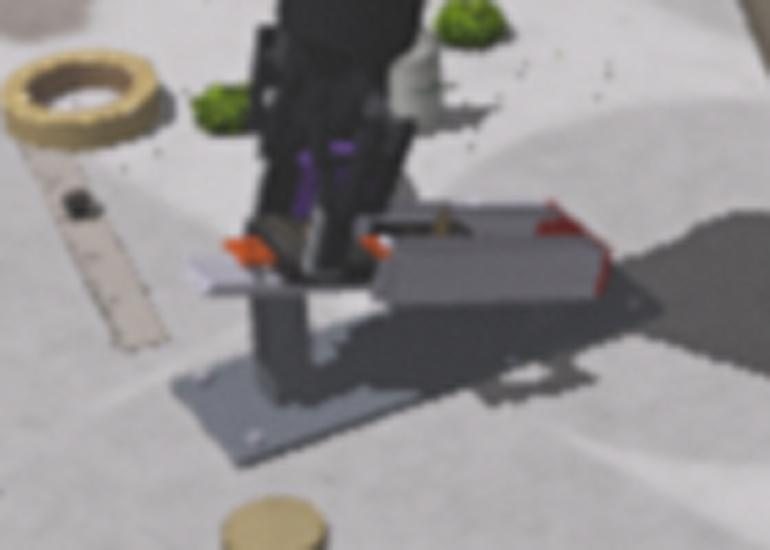

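View pics/c11.png

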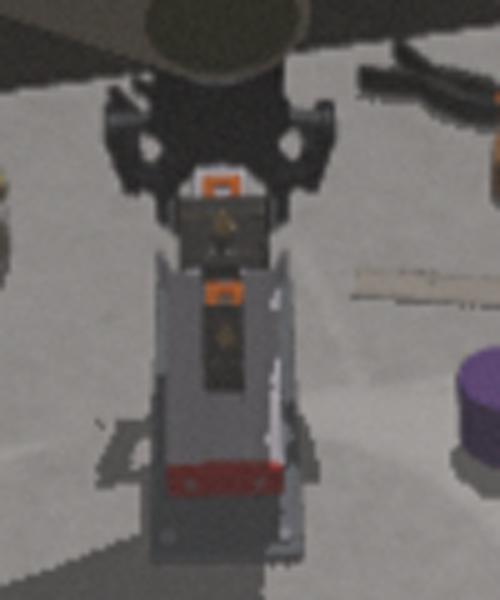

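Emit:
jog_arm(
  travel=[
    [-0.0012,-0.0052,-0.0017],
    [-0.0012,-0.0052,-0.0017],
    [-0.0012,-0.0052,-0.0017],
    [0,0,0],
  ],
  dr=[
    [0,0,0],
    [0,0,0],
    [0,0,0],
    [0,0,0],
  ],
)

```text
time_s: 16.68
position: [0.5738, 0.1771, 0.084]
tool_rot: [[0.21, 0.975, 0.069], [0.928, -0.221, 0.301], [0.309, 0.001, -0.951]]
ft_force: [0.2, 0.1, -0.1]
grip_width: 0.0544
```

```bash
python3 - <<'E'
from h import *
shot('side','side17'); st()
a=cv2.imread('pics/side17.png')[110:230,220:320]
cv2.imwrite('pics/c11.png',cv2.resize(a,None,fx=5,fy=5,interpolation=cv2.INTER_CUBIC))
E
```

```text
t 16.7333 rail xyz mm [-29.7  -0.1   5.3] F rail [-0.1 -0.8 -0.9] w 0.0546
tool axes in rail [[-1.0, 0.001, 0.0], [0.001, 1.0, 0.002], [-0.0, 0.002, -1.0]]
```

View pics/c11.png

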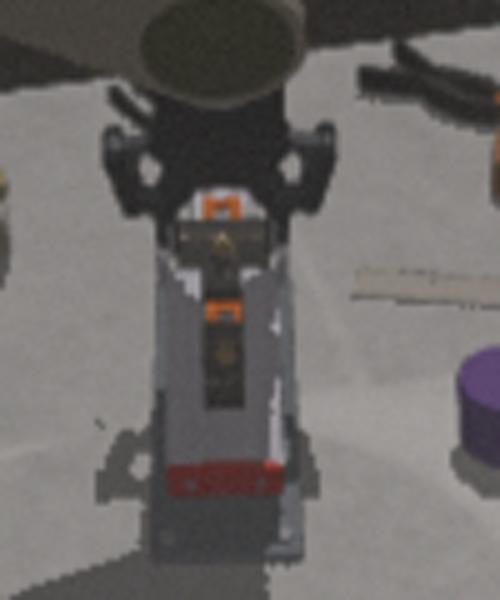

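The second is in the mouth and pushing the first along. I'll release, retreat, close the fingers and lower them behind the lug, as with the first.

Emit:
jog_arm(
  travel=[
    [0,0,0],
    [0,0,0],
    [0,0,0],
    [0,0,0],
    [-0.001,-0.0045,0.0143],
    [-0.001,-0.0045,0.0143],
    [-0.002,-0.009,0.0285],
    [0.0042,0.0186,0.0062],
    [0.0063,0.0278,0.0093],
    [0.0021,0.0093,0.0031],
    [0,0,0],
  ],
  dr=[
    [0,0,0],
    [0,0,0],
    [0,0,0],
    [0,0,0],
    [0,0,0],
    [0,0,0],
    [0,0,0],
    [0,0,0],
    [0,0,0],
    [0,0,0],
    [0,0,0],
  ],
  jaw=0.075,
)

```text
time_s: 17.65
position: [0.5828, 0.2174, 0.1608]
tool_rot: [[0.206, 0.976, 0.071], [0.928, -0.218, 0.301], [0.31, 0.004, -0.951]]
ft_force: [-0.2, -0.2, -0.1]
grip_width: 0.0749
```

Emit:
jog_arm(
  travel=[
    [0,0,0],
    [0,0,0],
    [0,0,0],
    [0,0,0],
    [0,0,0],
    [0,0,0],
    [0,0,0],
    [0.0014,0.006,-0.019],
    [0.0014,0.006,-0.019],
    [0.0014,0.006,-0.019],
    [0,0,0],
    [0,0,0],
  ],
  dr=[
    [0,0,0],
    [0,0,0],
    [0,0,0],
    [0,0,0],
    [0,0,0],
    [0,0,0],
    [0,0,0],
    [0,0,0],
    [0,0,0],
    [0,0,0],
    [0,0,0],
    [0,0,0],
  ],
  jaw=0.0,
)

```text
time_s: 18.65
position: [0.5866, 0.2337, 0.1028]
tool_rot: [[0.209, 0.975, 0.068], [0.928, -0.22, 0.301], [0.309, 0.0, -0.951]]
ft_force: [0.5, -0.5, 1.4]
grip_width: -0.0001
```

```bash
python3 - <<'E'
from h import *
shot('scene','scene18'); st()
b=cv2.imread('pics/scene18.png')[180:290,190:330]
cv2.imwrite('pics/c10.png',cv2.resize(b,None,fx=5,fy=5,interpolation=cv2.INTER_CUBIC))
E
```

```text
t 18.7 rail xyz mm [-90.5   0.5   6.2] F rail [0.4 1.5 0.5] w 0.0001
tool axes in rail [[-1.0, -0.0, -0.0], [-0.0, 1.0, 0.003], [0.0, 0.003, -1.0]]
```

View pics/c10.png

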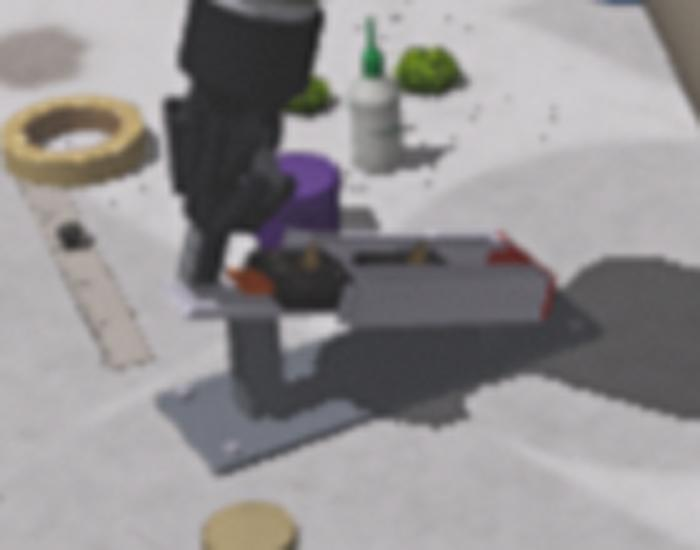

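Emit:
jog_arm(
  travel=[
    [0.0002,0.0012,-0.0035],
    [-0.0012,-0.0056,-0.0019],
    [-0.0012,-0.0056,-0.0019],
    [-0.0012,-0.0056,-0.0019],
    [-0.0013,-0.0056,-0.0018],
    [-0.0013,-0.0056,-0.0018],
    [-0.0013,-0.0056,-0.0019],
    [-0.0012,-0.0056,-0.0019],
    [-0.0012,-0.0056,-0.0019],
    [0,0,0],
  ],
  dr=[
    [0,0,0],
    [0,0,0],
    [0,0,0],
    [0,0,0],
    [0,0,0],
    [0,0,0],
    [0,0,0],
    [0,0,0],
    [0,0,0],
    [0,0,0],
  ],
)

```text
time_s: 19.53
position: [0.5769, 0.1889, 0.0841]
tool_rot: [[0.21, 0.975, 0.069], [0.928, -0.221, 0.301], [0.309, 0.001, -0.951]]
ft_force: [0.3, -0.6, -0.4]
grip_width: 0.0002
```

```bash
python3 - <<'E'
from h import *
shot('scene','scene19');shot('side','side19'); st()
b=cv2.imread('pics/scene19.png')[180:290,190:330]
cv2.imwrite('pics/c10.png',cv2.resize(b,None,fx=5,fy=5,interpolation=cv2.INTER_CUBIC))
a=cv2.imread('pics/side19.png')[110:230,220:320]
cv2.imwrite('pics/c11.png',cv2.resize(a,None,fx=5,fy=5,interpolation=cv2.INTER_CUBIC))
E
```

```text
t 19.6333 rail xyz mm [-41.9   0.3   1.7] F rail [0.5 0.7 0.2] w 0.0
tool axes in rail [[-1.0, 0.001, 0.0], [0.001, 1.0, 0.002], [-0.0, 0.002, -1.0]]
```

View pics/c10.png

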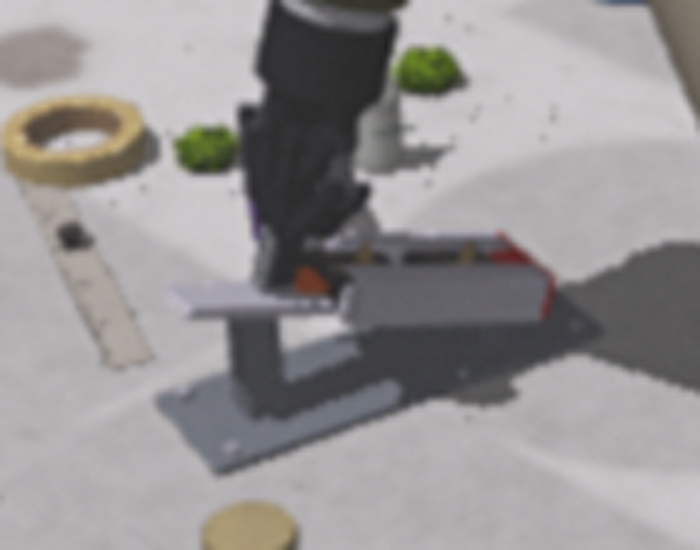

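View pics/c11.png

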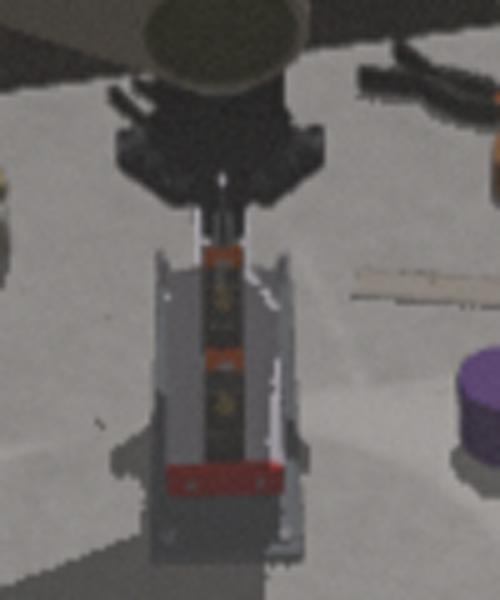

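Emit:
jog_arm(
  travel=[
    [-0.0007,-0.003,-0.0002],
    [-0.0006,-0.0028,-0.0009],
    [-0.0006,-0.0028,-0.0009],
    [-0.0006,-0.0028,-0.0009],
    [0,0,0],
  ],
  dr=[
    [0,0,0],
    [0,0,0],
    [0,0,0],
    [0,0,0],
    [0,0,0],
  ],
)

```text
time_s: 20.05
position: [0.5745, 0.1781, 0.0815]
tool_rot: [[0.21, 0.975, 0.07], [0.928, -0.221, 0.301], [0.309, 0.002, -0.951]]
ft_force: [0.4, -0.7, 0.1]
grip_width: -0.0002
```

Emit:
jog_arm(
  travel=[
    [-0.0004,-0.0019,-0.0006],
    [-0.0004,-0.0019,-0.0006],
    [0,0,0],
  ],
  dr=[
    [0,0,0],
    [0,0,0],
    [0,0,0],
  ],
)

```text
time_s: 20.3
position: [0.5744, 0.1763, 0.0814]
tool_rot: [[0.209, 0.975, 0.072], [0.927, -0.221, 0.304], [0.313, 0.003, -0.95]]
ft_force: [1.3, 9.6, 2.4]
grip_width: -0.0001
```

```bash
python3 - <<'E'
from h import *
shot('scene','scene20');shot('side','side20'); st()
a=cv2.imread('pics/side20.png')[110:230,220:320]
cv2.imwrite('pics/c11.png',cv2.resize(a,None,fx=5,fy=5,interpolation=cv2.INTER_CUBIC))
E
```

```text
t 20.4 rail xyz mm [-27.8   0.5   2.9] F rail [-10.7   0.1  -0.6] w -0.0001
tool axes in rail [[-1.0, -0.0, -0.003], [-0.0, 1.0, 0.003], [0.003, 0.003, -1.0]]
```

View pics/c11.png

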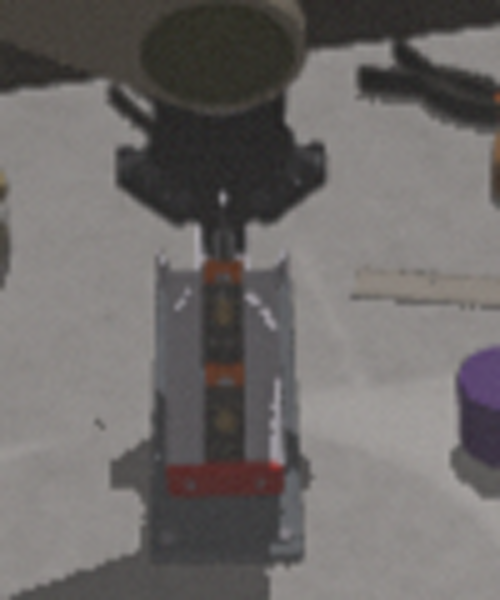

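Emit:
jog_arm(
  travel=[
    [-0.0003,-0.0014,-0.0005],
    [0,0,0],
    [0,0,0],
  ],
  dr=[
    [0,0,0],
    [0,0,0],
    [0,0,0],
  ],
)

```text
time_s: 20.65
position: [0.5744, 0.1759, 0.0814]
tool_rot: [[0.208, 0.975, 0.073], [0.926, -0.22, 0.306], [0.314, 0.004, -0.949]]
ft_force: [3.0, 14.3, 5.0]
grip_width: -0.0003
```

```bash
python3 - <<'E'
from h import *
st()
E
```

```text
t 20.65 rail xyz mm [-27.5   0.7   3.1] F rail [-15.4  -0.2   0.2] w -0.0003
tool axes in rail [[-1.0, -0.001, -0.005], [-0.001, 1.0, 0.004], [0.005, 0.004, -1.0]]
```

Hard contact: the force rises with no advance. I'll retreat uphill and up, untilt, and look from above.

Emit:
jog_arm(
  travel=[
    [0.0021,0.0093,0.0031],
    [0.0021,0.0093,0.0031],
    [-0.0014,-0.006,0.019],
    [-0.0014,-0.006,0.019],
    [-0.0021,-0.009,0.0285],
    [-0.0021,-0.009,0.0285],
    [0,-0.01,0.03],
    [0,-0.03,0],
    [0,-0.03,0],
    [0,-0.03,0],
    [0,0,0],
    [0,0,0],
  ],
  dr=[
    [0,0,0],
    [0,0,0],
    [0,0,0],
    [0,0,0],
    [0,0,0],
    [0,0,0],
    [-0.0766,0.0173,0],
    [-0.0766,0.0173,0],
    [-0.0766,0.0173,0],
    [-0.0766,0.0173,0],
    [0,0,0],
    [0,0,0],
  ],
)

```text
time_s: 21.65
position: [0.5709, 0.0622, 0.2111]
tool_rot: [[0.221, 0.975, 0.002], [0.975, -0.221, 0.0], [0.001, 0.002, -1.0]]
ft_force: [-1.3, 0.3, 0.7]
grip_width: 0.0
```

```bash
python3 - <<'E'
from h import *
d=shot('wrist','wrist21');shot('side','side21');shot('scene','scene21'); st()
w=cv2.imread('pics/wrist21.png')[0:220,170:320]
a=cv2.imread('pics/side21.png')[130:230,235:315]
cv2.imwrite('pics/c13.png',cv2.resize(w,None,fx=2.7,fy=2.7,interpolation=cv2.INTER_CUBIC))
cv2.imwrite('pics/c14.png',cv2.resize(a,None,fx=6,fy=6,interpolation=cv2.INTER_CUBIC))
for x,z in [(-.014,.01),(0,0.0235),(.032,.033),(.06,.01),(.106,.033),(.134,.0205)]: print(x,z,'wrist',(proj(d,O+RX*x+RZ*z,True)-[170,0])*2.7,'side',(proj(load('side21'),O+RX*x+RZ*z)-[235,130])*6)
E
```

```text
t 21.8 rail xyz mm [ 38.1  21.9 160.8] F rail [-0.4 -0.9  0.5] w 0.0002
tool axes in rail [[-0.951, -0.001, 0.308], [-0.0, 1.0, 0.001], [-0.308, 0.001, -0.951]]
-0.014 0.01 wrist [226.45836839 225.66760815] side [173.85658536 195.24612234]
0 0.0235 wrist [224.59999091 283.0280056 ] side [173.83910596 202.58856083]
0.032 0.033 wrist [226.48626263 393.69421226] side [174.53429878 244.5728374 ]
0.06 0.01 wrist [234.96084567 437.47852683] side [176.21102175 316.90520478]
0.106 0.033 wrist [236.73127627 585.96185655] side [176.98777052 371.76207883]
0.134 0.0205 wrist [242.02207043 622.79153743] side [178.36246829 434.81116443]
```

View pics/c13.png

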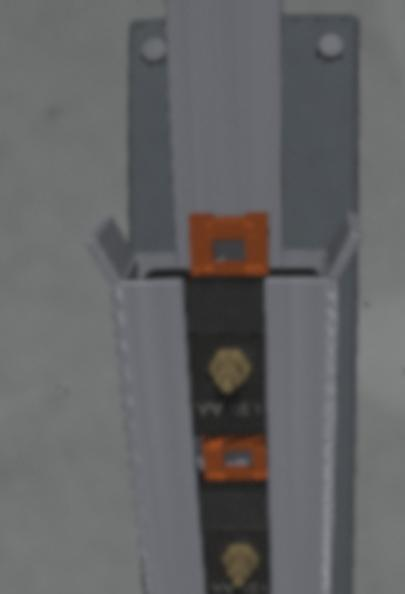

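View pics/c14.png

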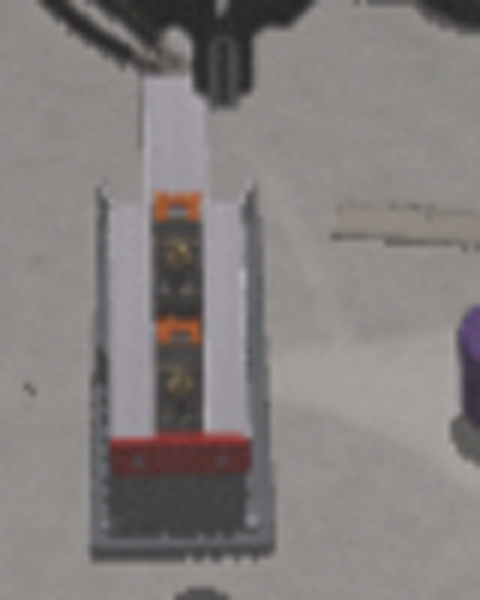

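View pics/scene21.png

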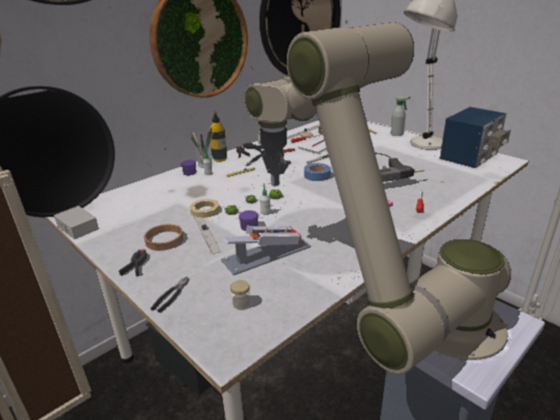

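Emit:
jog_arm(
  travel=[
    [-0.01,-0.03,-0.02],
    [0,-0.03,-0.02],
    [0,-0.01,0],
    [0,0,0],
    [0,0,0],
  ],
  dr=[
    [0,0,0],
    [0,0,0],
    [0,0,0],
    [0,0,0],
    [0,0,0],
  ],
)

```text
time_s: 22.22
position: [0.5612, -0.0075, 0.1719]
tool_rot: [[0.221, 0.975, 0.003], [0.975, -0.221, 0.0], [0.001, 0.003, -1.0]]
ft_force: [-0.2, -0.3, -0.1]
grip_width: 0.0002
```

```bash
python3 - <<'E'
from h import *
d=shot('wrist','wrist22'); st()
w=cv2.imread('pics/wrist22.png')[30:240,220:320]
cv2.imwrite('pics/c13.png',cv2.resize(w,None,fx=2.8,fy=2.8,interpolation=cv2.INTER_CUBIC))
for x,z in [(-.014,.01),(0,0.0235),(.032,.033),(.06,.01),(.106,.033),(.134,.0205),(.134,.016)]: print(x,z,'wrist',(proj(d,O+RX*x+RZ*z,True)-[220,30])*2.8)
E
```

```text
t 22.2667 rail xyz mm [117.   28.1 145.4] F rail [-0.7 -0.8 -0.4] w -0.0001
tool axes in rail [[-0.951, -0.001, 0.308], [-0.0, 1.0, 0.003], [-0.308, 0.003, -0.951]]
-0.014 0.01 wrist [  58.78992057 -119.57578535]
0 0.0235 wrist [ 53.84140843 -66.03334711]
0.032 0.033 wrist [53.79092901 64.43804526]
0.06 0.01 wrist [ 68.24775113 148.7336893 ]
0.106 0.033 wrist [ 68.32380402 334.09222784]
0.134 0.0205 wrist [ 77.82042593 398.24107034]
0.134 0.016 wrist [ 79.07399779 390.64102747]
```

View pics/c13.png

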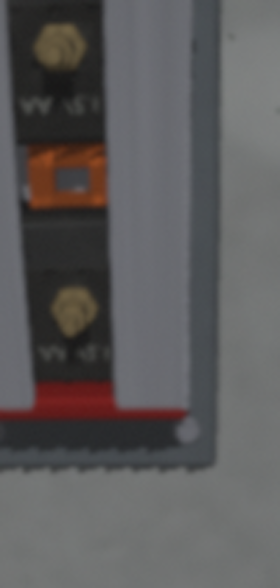

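The lower body meets the red stop directly (crop row ~383) and its lug meets the upper body (row ~145), with no floor showing between. One quick bystander check, then I'll hand in.

```bash
python3 - <<'E'
from h import *
a=cv2.imread('pics/side0.png').astype(int);b=cv2.imread('pics/side21.png').astype(int)
for n,(u,v) in {'jar':(214,152),'tub':(322,191),'dropper':(345,210)}.items():
    print(n,np.abs(a[v-18:v+18,u-14:u+14]-b[v-18:v+18,u-14:u+14]).mean())
from rig import close_job
print(close_job())
E
```

```text
jar 1.5340608465608465
tub 1.6435185185185186
dropper 1.716931216931217
the job is handed in; nothing more can be done
None
```

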